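Change the batch on the varnish drying rack

ROBOT

A 7-joint arm with a two-finger parallel gripper is mounted at the origin on the work surface. World frame = base frame: x ahead of the robot, y to its left, z up, the work surface at z = 0. Lengths are in m, angles in rad, forces in N, time in s.
With the tool pointing down it reaches from about 0.4 to 0.9 m from the base axis. Payload 5.6 kg.
Tool frame: the origin (TCP) lies at the very end of the fingers, on their centre line; the grasp point (between the pads) lies 19 mm behind it; z points along the fingers, y is the line along which they close (so a half turn about z gives the same grasp; the last joint's range is limited). The gripper opens to 92 mm and grips with 3 to 60 N. Pads are 20 mm wide; open, the fingers measure 128 mm over their backs; the gripper's body (75 mm by 189 mm) begins 69 mm behind the grasp point.
Start: joints at [-1.384, 0.468, -0.012, 1.603, 0.006, 1.071, -0.056], TCP at [0.148, 0.633, 0.215] pointing down, gripper open.
Joint ranges: [-2.53, 2.53], [-0.31, 2.02], [-1.57, 1.55], [0.28, 2.44], [-1.29, 4.43], [0.15, 1.84], [-2.92, 2.92]. Speed limits (rad/s): [2.57, 2.57, 3.14, 3.14, 3.14, 3.14, 3.14].

INTERFACE

Orientations are given as a 3x3 rotation matrix whose columns are the frame's x, y, z axes.
In Python, from workcell import arm gives the robot as it stands.
- The arm moves only by the tool move_arm, never from a script. Its argument "motion" is a list of rows, each a list of 6 numbers: the shift along the world's x, y, z in m, then the turn, a rotation vector about the world's x, y, z in rad. A call has exactly 8 rows; each row is the pose to reach, as a shift and turn from the pose commanded when the call began; what a row does not reach only later rows make up. A row lasts 1/10 s, in which the tool goes at most 50 mm and 8.59 degrees, less where a joint would pass 70% of its speed; a pose out of reach is approached as far as the arm can. A call with a gripper value outside its range is refused whole. "claw" is the closure, from -1 (fully open) to 1 (shut), set as the call begins (left out, the last holds). The fingers move at their own pace and stop on an object; "newtons" is the grip in N (left out, the last holds). Time passes only in rows, so rows that repeat a pose let the fingers close, or fill a call up. It gives the time, the measured TCP pose, the force, the opening and the grip force at its end, in the units of the state.
- arm.observe(): the state, without advancing time (a new reading comes with each control period).
- arm.snapshot(name): name is "side" or "top"; returns a dict with "color" (480x640x3 uint8, blue, green, red), "z_map" (480x640 float32, m along the optical axis (not along the pixel's ray), 0 where there is no reading), "mtx" (3x3 intrinsics, pixels), "D" ([k1, k2, p1, p2, k3] as OpenCV has them; the pictures are not rectified), "xyz" and "orientation" of the camera in the world. Camera axes: x right, y up, looking along -z (the intrinsics and any distortion apply to the point x, -y, -z); pixel columns grow to the right and rows downward; lengths in m; the calibration is good to about 2 mm. A picture is of the moment at which its call begins.
- arm.close_job(): hands the job in; it is judged then, once.
The state is a dict: "clock": time; "joint_pos": joint angles; "joint_vel": joint speeds; "tau": joint torques, N m; "eef_pos": TCP position; "tool_rot": TCP orientation; "contact_force": force on the tool from outside, world axes, zero at the start; "torque": the same for the moment, N m; "opening": opening from 0.0 (shut) to 1.0 (fully open); "grasp_force": force on a finger pad.
Only numpy, scipy, OpenCV 4.12 (cv2) and the standard library are available. Lean on these libraries where they do the work, as an engineer would, in place of code of your own. Each camera call takes 0.05 s, during which the arm holds its last target. There are 200 camera calls.

TASK

Change the batch on the drying unit and set it going: swing the dust cover right off the air inlet, take each finished rod (big square ends) out of the clips and lay it flat on the cork mat, and snap every small-ended maple rod lying on the table fully home into its own pair of spring clips, centred across the two clips. Only when all that is done, slide the fan fader along until its grip is level with the brass pointer. Do not disturb the other things on the bench.

Things in the scene. Friction and masses are not known exactly. Their poses are not given: they have to be found in the camera images.
- dryer: grey drying unit, fixed: a flat box 260 mm (x) by 330 mm (y), deck top 40 mm above the table; origin on the table under it. Four pairs of nickel C-clips, 50 mm apart in its y, hold rods along its x; at the left (+y) end is the air inlet under its dust cover; along the front (-x) edge runs the fader
- slot1 (a point): centre of a seated rod in the rightmost clip pair, 28 mm above the deck. Its two clips (12 mm long, 29 mm wide, 43 mm high, opening up) stand 45 mm before and behind this point along the dryer's x; free down to the deck between. The 18 mm shaft rests on the sprung lips (14 mm gap) 13 to 14 mm above this point; pressed straight down with 10 to 15 N it snaps home onto a stop
- slot2 (a point): the same point of clip pair 2, 50 mm to the dryer's +y of slot1; see slot1
- slot3 (a point): the same point of clip pair 3, 100 mm to the dryer's +y of slot1; see slot1
- slot4 (a point): the same point of clip pair 4, 150 mm to the dryer's +y of slot1 (leftmost); see slot1
- cover (a joint): the steel dust cover, a 72 mm disc 4 mm thick over a 48 mm round inlet, that turns level on one upright pin. 0 = shut over the inlet; positive opens clockwise seen from above, to the stop at 1.9 rad; starts between 0 and 0.15. Stiff enough to stay where left (about 1 N at the knob). From about 1.4 rad on the inlet is wholly uncovered
- cover_knob (a point): middle of the black upright knob on the cover (16 mm in diameter, 30 mm tall, its middle 62 mm and its top 77 mm above the table), 48 mm from the pin; when shut it is straight to the dryer's -y of the pin, over the inlet; when opened by 1.57 rad it is straight to the -x (front) of the pin
- cover_pin (a point): the cover's pin, at deck height
- fader (a joint): fan fader: 0 = off at its right end, grows to 0.12 m as the grip slides towards the dryer's +y. Starts at 0 to 0.02; about 2 N moves it, and it stays where left
- fader_grip (a point): middle of the black fader grip, 16 mm along the track (y) by 28 mm (x) by 30 mm tall, its foot on the deck, this point 56 mm above the table; a white line across its top marks its middle
- mark (a joint): the brass pointer's place beside the fader track, on the fader's own scale: the fader is at the pointer when joint fader equals this. It differs from start to start (0.06 to 0.11) and cannot be moved by the robot
- mark_tip (a point): top of the brass pointer (6 mm wide, 14 mm long, 8 mm high) on the deck between the fader track and the front edge
- rod1: turned maple rod, 160 mm long, 45 g: round shaft 18 mm in diameter, 120 mm long, with a 20 mm square block at each end that stops it rolling. Origin at its very centre on its axis, x along it. Starts lying on the table to the right of the dryer, origin 10 mm up. None if absent (two or three are there). Any clip pair, either way round, will do
- rod2: turned maple rod, 160 mm long, 45 g: round shaft 18 mm in diameter, 120 mm long, with a 20 mm square block at each end that stops it rolling. Origin at its very centre on its axis, x along it. Starts lying on the table to the right of the dryer, origin 10 mm up. None if absent (two or three are there). Any clip pair, either way round, will do
- rod3: turned maple rod, 160 mm long, 45 g: round shaft 18 mm in diameter, 120 mm long, with a 20 mm square block at each end that stops it rolling. Origin at its very centre on its axis, x along it. Starts lying on the table to the right of the dryer, origin 10 mm up. None if absent (two or three are there). Any clip pair, either way round, will do
- mat: thin cork mat, fixed, 200 (x) by 170 (y) by 4 mm, on the table to the right of the rods; origin under its centre
- dry1: finished maple rod that starts snapped in a clip pair (dry1 in slot1, dry2 in slot3, dry3 in slot4). Like the others (160 mm, 18 mm shaft 120 mm long, x along it, origin at its centre on the axis) but with clearly bigger end blocks, 26 mm square; 55 g. Pulls straight up out of the clips with 10 to 15 N. Lying flat its origin is 13 mm up. None if absent: two or three are there
- dry2: finished maple rod that starts snapped in a clip pair (dry1 in slot1, dry2 in slot3, dry3 in slot4). Like the others (160 mm, 18 mm shaft 120 mm long, x along it, origin at its centre on the axis) but with clearly bigger end blocks, 26 mm square; 55 g. Pulls straight up out of the clips with 10 to 15 N. Lying flat its origin is 13 mm up. None if absent: two or three are there
- dry3: finished maple rod that starts snapped in a clip pair (dry1 in slot1, dry2 in slot3, dry3 in slot4). Like the others (160 mm, 18 mm shaft 120 mm long, x along it, origin at its centre on the axis) but with clearly bigger end blocks, 26 mm square; 55 g. Pulls straight up out of the clips with 10 to 15 N. Lying flat its origin is 13 mm up. None if absent: two or three are there
- weight: bystander: bronze dome weight, 64 mm across, 50 mm tall; origin under its centre
- saddle: bystander: black ebony saddle, 28 x 60 x 23 mm; origin under its centre
- divider: bystander: steel drafting divider lying flat, about 170 mm long (x), 55 mm across, 9 mm high
- glue: bystander: amber glue jar, 56 mm across, 110 mm tall; origin under its centre
- plane: bystander: small wooden plane, 150 (x) x 45 mm, its iron 65 mm high; origin under its centre. (A fixed curved caul with a clipped rib, 60 mm tall, stands beyond the mat, at the far right)
There are look-alikes about, which are no part of the job. What is shaped like the rod2 but black or purple is not meant.

How it is judged:
By the outcome, as a careful person would: the job done as asked, in the order asked, and still so for the second after the job is handed in, with the robot touching nothing.
Of rod1, rod2, rod3 only 2 to 3 are there at a start; the rules pass over those that are not, and their reading is None.
Of dry1, dry2, dry3 only 2 to 3 are there at a start; the rules pass over those that are not, and their reading is None.
At some moment in a run one of rod1, rod2, rod3 may be knocked a few centimetres aside while the robot is not near it.
Once in a run the grip may slacken for a moment while it holds something.
It also fails if it takes over 210 s, if anything falls off the work surface, if the arm or the gripper's body presses on something with over 40 N, if the wrist force passes 120 N, or if a joint passes its speed limit or range.

## Working session

There is one attempt and no reset: what is moved stays moved. The work goes in short steps, Python scripts to look and compute and a tool call to move; the robot and the scene stay as the last step left them, time stands still between calls to the robot, and variables do not carry over. Pictures are saved under pics/ and viewed, at most 14 in all, crops included, and the job is handed in when it is done.

Besides the shell and the picture viewer there is one more tool, called after "Call:" in YAML: its name, and indented under it one key for each argument. move_arm: Moves the arm, as the interface text tells. Its arguments: {"type":"object","properties":{"motion":{"type":"array","items":{"type":"array","items":{"type":"number"}}},"claw":{"type":"number"},"newtons":{"type":"number"}},"required":["motion"]}

```bash
ls; mkdir -p pics; cat > h.py <<'E'
import numpy as np, cv2
from workcell import arm
def snap(n):
    s=arm.snapshot(n); s['n']=n; return s
def rays(s,uv):
    uv=np.asarray(uv,float).reshape(-1,1,2)
    p=cv2.undistortPoints(uv,np.array(s['mtx'],float),np.array(s['D'],float)).reshape(-1,2)
    d=np.c_[p[:,0],-p[:,1],-np.ones(len(p))]
    return d@np.array(s['orientation']).T
def onplane(s,uv,z):
    d=rays(s,uv); o=np.array(s['xyz']); return o+d*((z-o[2])/d[:,2])[:,None]
def bydepth(s,uv):
    uv=np.asarray(uv,int).reshape(-1,2); d=rays(s,uv)
    return np.array(s['xyz'])+d*s['z_map'][uv[:,1],uv[:,0]][:,None]
def proj(s,P):
    R=np.array(s['orientation']); c=(np.asarray(P,float).reshape(-1,3)-np.array(s['xyz']))@R
    c=c*[1,-1,-1]
    return cv2.projectPoints(c,np.zeros(3),np.zeros(3),np.array(s['mtx'],float),np.array(s['D'],float))[0].reshape(-1,2)
def cloud(s):
    v,u=np.mgrid[0:480,0:640]; uv=np.c_[u.ravel(),v.ravel()]
    P=bydepth(s,uv); P[s['z_map'].ravel()==0]=np.nan
    return P.reshape(480,640,3)
E
python3 - <<'E'
from h import *
for n in('top','side'):
    s=snap(n); cv2.imwrite(f'pics/{n}0.png',s['color']); print(n,s['xyz'],np.round(s['orientation'],3).tolist(),np.round(s['mtx'],1).tolist(),s['D'])
print(arm.observe())
E
```

```text
pics
top [ 0.3621248  -0.13519938  1.56918452] [[-0.024, 0.994, -0.11], [-1.0, -0.024, -0.0], [-0.003, 0.11, 0.994]] [[571.2, 0.0, 325.3], [0.0, 571.2, 233.0], [0.0, 0.0, 1.0]] [-0.0715015  0.         0.         0.         0.       ]
side [0.89761391 0.98193545 0.92531456] [[-0.96, -0.15, 0.237], [0.279, -0.572, 0.772], [0.02, 0.807, 0.591]] [[515.2, 0.0, 316.2], [0.0, 515.2, 233.0], [0.0, 0.0, 1.0]] [-0.14059878  0.          0.          0.          0.        ]
{'clock': 0.1, 'joint_pos': array([-1.38403191,  0.46828445, -0.01162909,  1.60353066,  0.00602182,
        1.07142348, -0.05628413]), 'joint_vel': array([-0.00023505, -0.00173316,  0.00057215, -0.00198049,  0.0003688 ,
       -0.00060132,  0.00018281]), 'tau': array([ 3.10876740e-04, -5.21644413e+01, -1.29322821e-02, -2.44364011e+01,
       -5.67996700e-02,  1.40297413e-02,  5.90049831e-05]), 'eef_pos': array([0.14797111, 0.63238396, 0.21373902]), 'tool_rot': array([[-9.73716750e-01,  2.27762224e-01, -2.45600972e-04],
       [ 2.27762323e-01,  9.73715455e-01, -1.59267332e-03],
       [-1.23605355e-04, -1.60675133e-03, -9.99998702e-01]]), 'contact_force': array([ 0.37034539,  0.37133053, -1.05429044]), 'torque': array([0.05190227, 0.02062015, 0.00584769]), 'grasp_force': 0.0, 'opening': 0.9999117806076508}
```

View pics/top0.png

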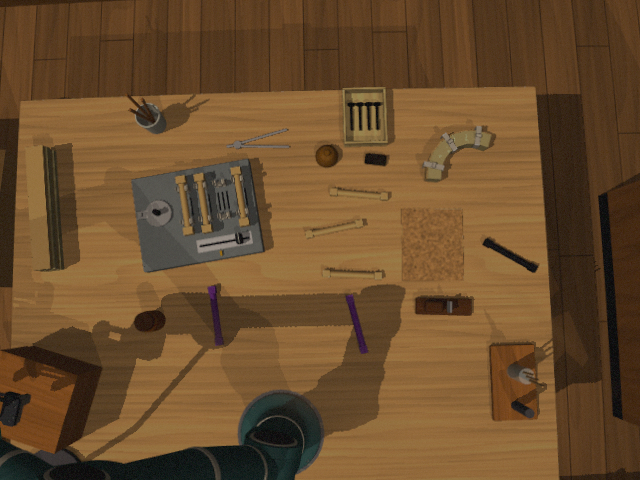

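View pics/side0.png

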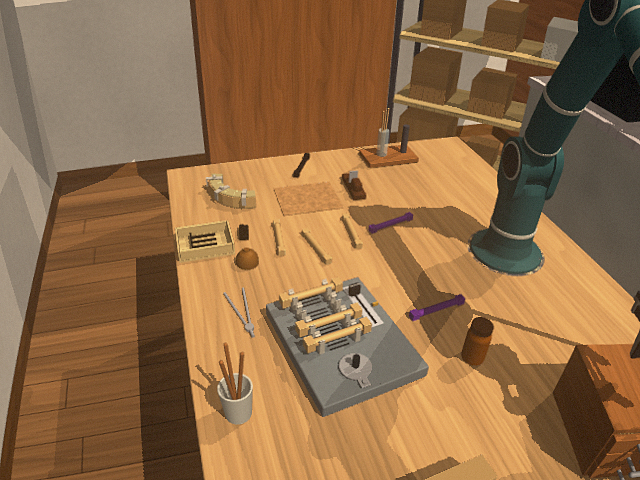

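The top view shows the dryer at about (200,215). Finished rods sit in slot1 (240,198), slot3 (202,203) and slot4 (184,205), and slot2 (222,203) is empty. The knob is at (160,208), the fader grip at (241,239) and the pointer at (222,253).

Candidates for the small-ended rods are the maple rods at (360,193), (335,228) and (353,272). The look-alikes are the purple rods at (215,315) and (357,323) and the black one at (510,255). I choose the three maple ones. The mat is at (432,244).

```bash
python3 - <<'E'
from h import *
s=snap('top'); im=s['color']
hsv=cv2.cvtColor(im,cv2.COLOR_BGR2HSV)
C=cloud(s)
# deck by depth
deck=(np.abs(C[...,2]-0.04)<0.006)
deck[:, :120]=0; deck[:,275:]=0; deck[:150]=0; deck[285:]=0
deck=cv2.morphologyEx(deck.astype(np.uint8),cv2.MORPH_OPEN,np.ones((3,3)))
print('deck px',deck.sum(), np.nanmedian(C[440:,300:,2][:20]))
cs,_=cv2.findContours(deck,cv2.RETR_EXTERNAL,cv2.CHAIN_APPROX_NONE); c=max(cs,key=cv2.contourArea)
W=onplane(s,c.reshape(-1,2),0.04)[:,:2].astype(np.float32)
r=cv2.minAreaRect((W*1000).astype(np.float32)); print('dryer rect',r); print(cv2.boxPoints(r))
# rods & mat heights
for nm,(a,b,cc,d),z in(('rodA',(325,180,395,208),.01),('rodB',(300,212,372,244),.01),('rodC',(318,260,388,285),.01),('mat',(395,200,470,285),.004)):
    reg=C[b:d,a:cc,2]; 
    if nm!='mat':
        m=((reg>.007)).astype(np.uint8)
        n,l,st,ce=cv2.connectedComponentsWithStats(m); k=1+np.argmax(st[1:,4]); yx=np.argwhere(l==k)
        P=onplane(s,np.c_[yx[:,1]+a,yx[:,0]+b],.015)
    else:
        h=hsv[b:d,a:cc]; m=((h[...,0]<16)&(h[...,1]>110)).astype(np.uint8); m=cv2.morphologyEx(m,cv2.MORPH_CLOSE,np.ones((5,5)))
        n,l,st,ce=cv2.connectedComponentsWithStats(m); k=1+np.argmax(st[1:,4]); yx=np.argwhere(l==k)
        P=onplane(s,np.c_[yx[:,1]+a,yx[:,0]+b],.004)
    q=cv2.minAreaRect((P[:,:2]*1000).astype(np.float32)); print(nm,len(P),np.round(P.mean(0),4),q)
cr=im[150:290,120:400]; cv2.imwrite('pics/crop1.png',cv2.resize(cr,None,fx=2.8,fy=2.8,interpolation=cv2.INTER_CUBIC))
E
```

```text
deck px 6935 -0.0004963024485022949
dryer rect ((591.1583251953125, 214.54566955566406), (258.6722717285156, 330.5795593261719), 8.749937057495117)
[[438.18317  358.23682 ]
 [488.47174   31.504684]
 [744.1335    70.85452 ]
 [693.8449   397.58667 ]]
rodA 384 [ 0.6408 -0.2293  0.015 ] ((640.876708984375, -227.30337524414062), (169.01849365234375, 22.843666076660156), 82.30381774902344)
rodB 402 [ 0.5471 -0.1593  0.015 ] ((547.2423706054688, -159.13612365722656), (23.153528213500977, 160.2501983642578), 11.453996658325195)
rodC 402 [ 0.4215 -0.2028  0.015 ] ((421.9880065917969, -204.79627990722656), (158.40122985839844, 19.648700714111328), 86.30349731445312)
mat 5620 [ 0.5066 -0.429   0.004 ] ((504.70550537109375, -429.7461242675781), (206.9114227294922, 235.31272888183594), 87.90029907226562)
```

View pics/crop1.png

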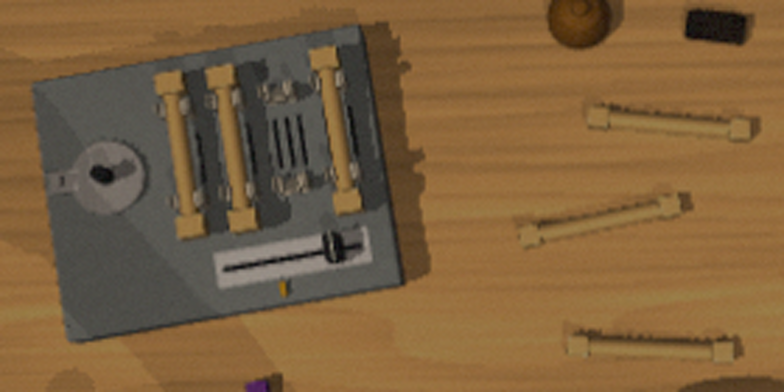

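The crop confirms the choice: three small-ended maple rods, three big-ended dry rods in slots 1, 3 and 4, the knob at crop (102,173), the grip at (334,243) and the pointer at (283,288).

```bash
cat >> h.py <<'E'
TH=np.radians(8.75); DX=np.array([np.cos(TH),np.sin(TH)]); DY=np.array([-np.sin(TH),np.cos(TH)]); DC=np.array([.5912,.2145])
def dry(P):
    P=np.atleast_2d(P)[:,:2]-DC; return np.c_[P@DX,P@DY]
def wor(q): q=np.atleast_2d(q); return DC+q[:,:1]*DX+q[:,1:2]*DY
E
python3 - <<'E'
from h import *
s=snap('top'); im=s['color'].astype(int); hsv=cv2.cvtColor(s['color'],cv2.COLOR_BGR2HSV); C=cloud(s)
def comp(m,z,nm,mn=4):
    n,l,st,ce=cv2.connectedComponentsWithStats(m.astype(np.uint8))
    for k in range(1,n):
        if st[k,4]<mn: continue
        yx=np.argwhere(l==k); P=onplane(s,yx[:,::-1],z); q=cv2.minAreaRect((dry(P)*1000).astype(np.float32))
        print(nm,st[k,4],'px',np.round(ce[k],1),'world',np.round(P.mean(0)[:2],4),'dry',np.round(dry(P).mean(0),4),'rect',np.round(q[0],1),np.round(q[1],1),round(q[2],1), 'zmed',np.round(np.median(C[l==k][:,2]),3))
roi=np.zeros((480,640),bool); roi[150:285,130:270]=1
H,S,V=hsv[...,0],hsv[...,1],hsv[...,2]
maple=roi&(S>70)&(V>90)&(C[...,2]>.055)&(C[...,2]<.1)
comp(maple,.077,'dryrod',40)
dark=roi&(V<60)&(C[...,2]>.05)&(C[...,2]<.1)
comp(dark,.072,'dark')
brass=roi&(S>120)&(C[...,2]>.03)&(C[...,2]<.053); comp(brass,.048,'brass',3)
roi2=roi.copy(); white=roi&(V>150)&(S<40); comp(white,.04,'white',30)
m=np.zeros((480,640),bool); m[195:290,390:475]=1
comp(m&(C[...,2]>.0018)&(C[...,2]<.012),.004,'mat',500)
s2=snap('side'); print('knob/grip check side', proj(s2,[[*wor([[0,0]])[0],.04]]))
E
```

```text
dryrod 394 px [239.5 196.3] world [0.6314 0.0904] dry [ 0.0208 -0.1287] rect [  21.6 -128.6] [160.6  25.5] 0.3 zmed 0.078
dryrod 403 px [202.3 202.5] world [0.6172 0.1897] dry [ 0.0219 -0.0285] rect [ 22.  -28.5] [160.7  26.9] 0.2 zmed 0.078
dryrod 412 px [183.8 205.3] world [0.611  0.2391] dry [0.0233 0.0213] rect [24.7 21.9] [161.1  27.1] 0.1 zmed 0.078
dark 6 px [240.7 170.5] world [0.7021 0.0875] dry [ 0.0903 -0.1424] rect [  90.4 -142.6] [14.   1.9] 4.7 zmed 0.067
dark 4 px [204.  176.5] world [0.6884 0.1862] dry [ 0.0917 -0.0428] rect [ 91.7 -42.8] [0.  8.2] 81.4 zmed 0.064
dark 7 px [185.7 180. ] world [0.6802 0.2355] dry [0.0912 0.0072] rect [91.3  7. ] [16.7  2.1] 2.7 zmed 0.063
dark 5 px [206.8 186. ] world [0.6623 0.1786] dry [ 0.0648 -0.0463] rect [ 65.  -46.5] [11.3  1.9] 5.1 zmed 0.052
dark 5 px [188.4 188.4] world [0.6571 0.2281] dry [0.0672 0.0035] rect [66.9  3.2] [2.7 8.2] 81.6 zmed 0.054
dark 41 px [156.  211.9] world [0.5959 0.315 ] dry [0.0199 0.0986] rect [20.1 98.4] [22.  13.1] 53.7 zmed 0.077
dark 4 px [230.  214.5] world [0.5838 0.1166] dry [-0.0222 -0.0956] 
[... 441 characters left out ...]
473  0.0068] rect [-47.3   6.8] [13.6  1.7] 9.6 zmed 0.064
dark 20 px [236.4 238. ] world [0.5207 0.0999] dry [-0.0871 -0.1026] rect [ -87.4 -102.5] [27.1  4.8] 0.3 zmed 0.071
dark 34 px [240.4 237.7] world [0.5212 0.0895] dry [-0.0882 -0.1129] rect [ -88.3 -113.1] [27.1  8.7] 0.2 zmed 0.069
brass 12 px [220.9 253.1] world [0.4836 0.1457] dry [-0.1168 -0.0517] rect [-116.6  -51.9] [ 5.4 10.8] 81.0 zmed 0.047
white 42 px [209.  248.1] world [0.4986 0.1795] dry [-0.0969 -0.0205] rect [-97.  -20.4] [54.   8.9] 88.6 zmed nan
mat 4212 px [432.8 244.6] world [ 0.4965 -0.4305] dry [-0.1917 -0.6231] rect [-182.5 -622.8] [232.5 261. ] 79.2 zmed 0.005
knob/grip check side [[343.07508994 332.12772692]]
```

```bash
cat >> h.py <<'E'
from scipy.spatial.transform import Rotation as Ro
def delta(xyz,yaw_deg):
    """shift and turn to bring TCP to xyz with tool y-axis at yaw_deg (mod 180), pointing down"""
    o=arm.observe(); R=o['tool_rot']; best=None
    for k in(0,180):
        a=np.radians(yaw_deg+k); y=np.array([np.cos(a),np.sin(a),0]); z=np.array([0,0,-1.]); T=np.c_[np.cross(y,z),y,z]
        v=Ro.from_matrix(T@R.T).as_rotvec()
        if best is None or np.linalg.norm(v)<np.linalg.norm(best): best=v
    print('shift',np.round(np.array(xyz)-o['eef_pos'],4),'turn',np.round(best,3),'q7',round(o['joint_pos'][6],2),'t',round(o['clock'],1))
E
python3 - <<'E'
from h import *
s=snap('top'); t=snap('side')
print('pin top',dry(onplane(s,[[141.4,214.6]],.046)), 'pin side', dry(onplane(t,[[363,382]],.046)))
for p in ([154.5,211.5],): print('knob',dry(onplane(s,[p],.077)))
print('knob side',dry(onplane(t,[[354.5,355.5]],.077)))
k=wor([[.0195,.101]])[0]; print(k); delta([*k,.13],98.75)
cr=t['color'][270:410,260:430]; cv2.imwrite('pics/crop2.png',cv2.resize(cr,None,fx=4,fy=4,interpolation=cv2.INTER_CUBIC))
E
```

```text
pin top [[0.02493048 0.14650429]] pin side [[0.02974313 0.14837122]]
knob [[0.02069424 0.10121675]]
knob side [[0.02621926 0.0995891 ]]
[0.59510859 0.31729092]
shift [ 0.447  -0.3155 -0.0844] turn [0.    0.    0.383] q7 -0.06 t 0.3
```

View pics/crop2.png

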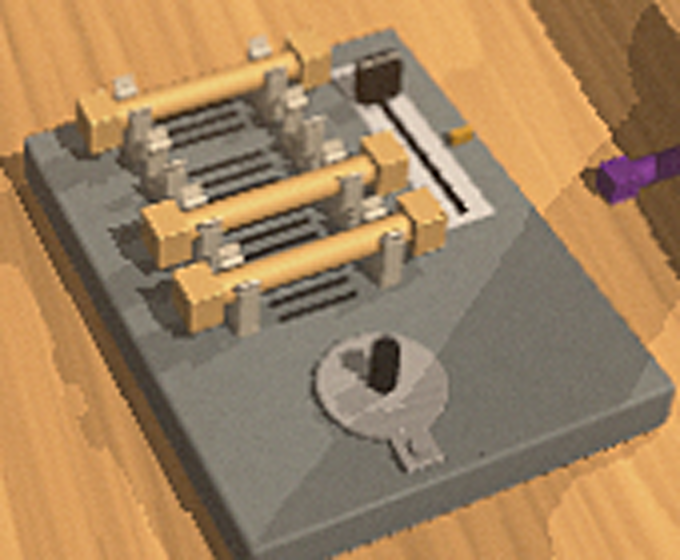

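The side crop shows the knob top at about px (356,356) and the pin at (364,383), so the cover is open about 0.1 rad. The pointer lies beside the track. I'll go above the knob.

Call:
move_arm:
  motion:
    - [0.045,-0.032,-0.008,0,0,0.05]
    - [0.09,-0.063,-0.017,0,0,0.1]
    - [0.135,-0.095,-0.025,0,0,0.15]
    - [0.18,-0.126,-0.034,0,0,0.2]
    - [0.225,-0.158,-0.042,0,0,0.25]
    - [0.27,-0.19,-0.05,0,0,0.3]
    - [0.31,-0.218,-0.058,0,0,0.34]
    - [0.35,-0.246,-0.065,0,0,0.383]
  claw: 0.13
  newtons: 15

```text
clock: 1.15
eef_pos: [0.4731, 0.4042, 0.1543]
tool_rot: [[-0.988, -0.154, 0.0], [-0.154, 0.988, 0.0], [-0.0, 0.0, -1.0]]
contact_force: [0.9, 0.4, -0.5]
opening: 0.433
grasp_force: 0.0
```

Call:
move_arm:
  motion:
    - [0.04,-0.028,-0.008,0,0,0]
    - [0.08,-0.056,-0.016,0,0,0]
    - [0.099,-0.07,-0.019,0,0,0]
    - [0.099,-0.07,-0.019,0,0,0]
    - [0.099,-0.07,-0.019,0,0,0]
    - [0.099,-0.07,-0.019,0,0,0]
    - [0.099,-0.07,-0.019,0,0,0]
    - [0.099,-0.07,-0.019,0,0,0]

```text
clock: 1.95
eef_pos: [0.5696, 0.3369, 0.1358]
tool_rot: [[-0.988, -0.155, 0.0], [-0.155, 0.988, 0.001], [-0.0, 0.001, -1.0]]
contact_force: [-0.4, -0.2, 0.3]
opening: 0.436
grasp_force: 0.0
```

```bash
python3 - <<'E'
from h import *
delta([.5972,.3166,.055],98.75); print(arm.observe()['eef_pos'],arm.observe()['opening'])
E
```

```text
shift [ 0.0276 -0.0203 -0.0808] turn [-0.001  0.    -0.003] q7 1.16 t 1.9
[0.56962843 0.33687224 0.13576366] 0.43581905529036247
```

Call:
move_arm:
  motion:
    - [0.0276,-0.0203,0,0,0,0]
    - [0.0276,-0.0203,-0.03,0,0,0]
    - [0.0276,-0.0203,-0.05,0,0,0]
    - [0.0276,-0.0203,-0.07,0,0,0]
    - [0.0276,-0.0203,-0.08,0,0,0]
    - [0.0276,-0.0203,-0.08,0,0,0]
    - [0.0276,-0.0203,-0.08,0,0,0]
    - [0.0276,-0.0203,-0.08,0,0,0]

```text
clock: 2.75
eef_pos: [0.5989, 0.3158, 0.0568]
tool_rot: [[-0.988, -0.153, 0.002], [-0.153, 0.988, 0.001], [-0.002, 0.001, -1.0]]
contact_force: [-0.3, -0.1, -0.1]
opening: 0.435
grasp_force: 0.0
```

Call:
move_arm:
  motion:
    - [0,0,0,0,0,0]
    - [0,0,0,0,0,0]
    - [0,0,0,0,0,0]
    - [0,0,0,0,0,0]
    - [0,0,0,0,0,0]
    - [0,0,0,0,0,0]
    - [0,0,0,0,0,0]
    - [0,0,0,0,0,0]
  claw: 1

```text
clock: 3.55
eef_pos: [0.5979, 0.3193, 0.0561]
tool_rot: [[-0.988, -0.155, 0.001], [-0.154, 0.988, 0.005], [-0.002, 0.005, -1.0]]
contact_force: [-0.1, 6.5, -1.1]
opening: 0.168
grasp_force: 15.0
```

```bash
python3 - <<'E'
from h import *
o=arm.observe(); print(o['eef_pos'],o['opening']*92,o['grasp_force'],o['contact_force'])
k0=dry(o['eef_pos'])[0]; pin=np.array([.026,.1475]); print(k0)
for f in np.linspace(.095,1.72,17): print(round(f,2),np.round(wor(pin+.048*np.array([-np.sin(f),-np.cos(f)]))[0]-o['eef_pos'][:2],4))
E
```

```text
[0.59788858 0.31926559 0.05614462] 15.484508642054255 15.001801550388336 [-0.11234212  6.53257817 -1.06735398]
[0.02254803 0.10252879]
0.1 [-0.0007 -0.0029]
0.2 [-0.0055 -0.003 ]
0.3 [-0.0104 -0.0025]
0.4 [-0.0152 -0.0016]
0.5 [-0.0198 -0.0001]
0.6 [-0.0243  0.0018]
0.7 [-0.0286  0.0041]
0.81 [-0.0326  0.0069]
0.91 [-0.0363  0.01  ]
1.01 [-0.0397  0.0135]
1.11 [-0.0427  0.0174]
1.21 [-0.0453  0.0215]
1.31 [-0.0475  0.0259]
1.42 [-0.0492  0.0304]
1.52 [-0.0504  0.0351]
1.62 [-0.0512  0.0399]
1.72 [-0.0514  0.0448]
```

Call:
move_arm:
  motion:
    - [-0.005,0.0035,0,0,0,0]
    - [-0.01,0.004,0,0,0,0]
    - [-0.015,0.005,0,0,0,0]
    - [-0.02,0.0065,0,0,0,0]
    - [-0.024,0.0083,0,0,0,0]
    - [-0.0286,0.0106,0,0,0,0]
    - [-0.0326,0.0134,0,0,0,0]
    - [-0.0363,0.0165,0,0,0,0]

```text
clock: 4.35
eef_pos: [0.561, 0.3277, 0.0558]
tool_rot: [[-0.989, -0.151, -0.003], [-0.151, 0.989, -0.006], [0.004, -0.005, -1.0]]
contact_force: [-0.6, -10.0, 10.8]
opening: 0.169
grasp_force: 15.0
```

Call:
move_arm:
  motion:
    - [-0.0034,0.0035,0,0,0,0]
    - [-0.0064,0.0074,0,0,0,0]
    - [-0.009,0.0115,0,0,0,0]
    - [-0.0112,0.0159,0,0,0,0]
    - [-0.0129,0.0204,0,0,0,0]
    - [-0.0141,0.0251,0,0,0,0]
    - [-0.0149,0.03,0,0,0,0]
    - [-0.0151,0.038,0,0,0,0]

```text
clock: 5.15
eef_pos: [0.543, 0.3665, 0.0545]
tool_rot: [[-0.988, -0.151, -0.008], [-0.151, 0.988, -0.006], [0.009, -0.005, -1.0]]
contact_force: [-3.9, -6.1, 5.2]
opening: 0.172
grasp_force: 15.0
```

Call:
move_arm:
  motion:
    - [0,0,0,0,0,0]
    - [0,0,0,0,0,0]
    - [0,0,0,0,0,0]
    - [0,0,0.03,0,0,0]
    - [0,0,0.06,0,0,0]
    - [0,0,0.08,0,0,0]
    - [0,0,0.08,0,0,0]
    - [0,0,0.08,0,0,0]
  claw: 0.13

```text
clock: 5.95
eef_pos: [0.5465, 0.3696, 0.1352]
tool_rot: [[-0.988, -0.153, -0.0], [-0.153, 0.988, 0.0], [0.0, 0.0, -1.0]]
contact_force: [-0.2, 0.2, -0.6]
opening: 0.435
grasp_force: 0.0
```

```bash
python3 - <<'E'
from h import *
# next: dry3 in slot4
for y in(.0215,-.0285,-.1285):
    k=wor([[.0215,y]])[0]; print(k); delta([*k,.12],98.75)
o=arm.observe();print(o['eef_pos'])
E
```

```text
[0.60917912 0.23902043]
shift [ 0.0626 -0.1305 -0.0152] turn [-0. -0. -0.] q7 1.1 t 6.0
[0.61678529 0.18960235]
shift [ 0.0703 -0.18   -0.0152] turn [-0. -0. -0.] q7 1.1 t 6.0
[0.63199763 0.0907662 ]
shift [ 0.0855 -0.2788 -0.0152] turn [-0. -0. -0.] q7 1.1 t 6.0
[0.54653376 0.36956091 0.13517571]
```

Call:
move_arm:
  motion:
    - [0.02,-0.043,-0.005,0,0,0]
    - [0.04,-0.085,-0.01,0,0,0]
    - [0.0626,-0.1305,-0.0152,0,0,0]
    - [0.0626,-0.1305,-0.0152,0,0,0]
    - [0.0626,-0.1305,-0.0152,0,0,0]
    - [0.0626,-0.1305,-0.0152,0,0,0]
    - [0.0626,-0.1305,-0.025,0,0,0]
    - [0.0626,-0.1305,-0.035,0,0,0]
  claw: 0.3

```text
clock: 6.75
eef_pos: [0.6086, 0.2409, 0.0996]
tool_rot: [[-0.988, -0.155, -0.0], [-0.155, 0.988, 0.001], [0.0, 0.001, -1.0]]
contact_force: [0.1, -0.8, -0.3]
opening: 0.345
grasp_force: 0.0
```

```bash
python3 - <<'E'
from h import *
delta([.6092,.2390,.052],98.75)
s=snap('top'); im=s['color']; cr=im[150:290,120:290]; cv2.imwrite('pics/crop3.png',cv2.resize(cr,None,fx=4,fy=4,interpolation=cv2.INTER_CUBIC))
E
```

```text
shift [ 0.0006 -0.0019 -0.0476] turn [-0.001 -0.    -0.003] q7 1.33 t 6.8
```

View pics/crop3.png

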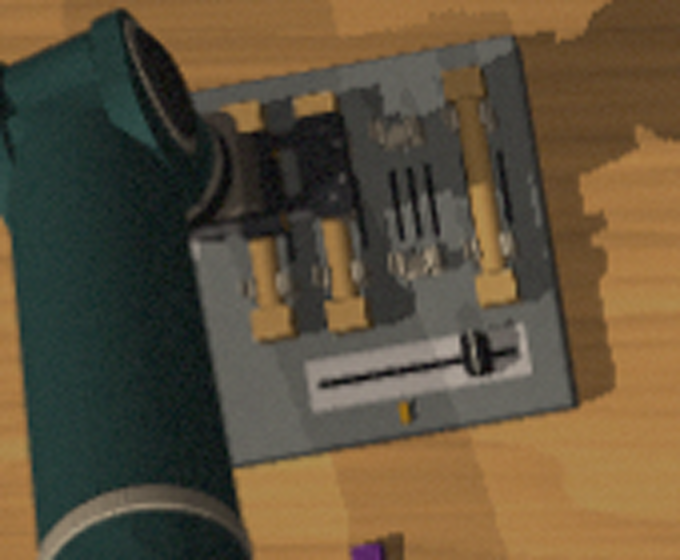

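The arm hides the cover, but the gripper is well placed over slot4. I'll descend and grip.

Call:
move_arm:
  motion:
    - [0,-0.001,-0.02,0,0,0]
    - [0,-0.001,-0.035,0,0,0]
    - [0,-0.001,-0.0476,0,0,0]
    - [0,-0.001,-0.0476,0,0,0]
    - [0,-0.001,-0.0476,0,0,0]
    - [0,-0.001,-0.0476,0,0,0]
    - [0,-0.001,-0.0476,0,0,0]
    - [0,-0.001,-0.0476,0,0,0]

```text
clock: 7.6
eef_pos: [0.6098, 0.2384, 0.0535]
tool_rot: [[-0.988, -0.152, 0.001], [-0.152, 0.988, 0.001], [-0.001, 0.0, -1.0]]
contact_force: [0.4, -0.0, -0.1]
opening: 0.351
grasp_force: 0.0
```

Call:
move_arm:
  motion:
    - [0,0,0,0,0,0]
    - [0,0,0,0,0,0]
    - [0,0,0,0,0,0]
    - [0,0,0,0,0,0]
    - [0,0,0,0,0,0]
    - [0,0,0,0,0,0]
    - [0,0,0,0,0,0]
    - [0,0,0,0,0,0]
  claw: 1
  newtons: 50

```text
clock: 8.4
eef_pos: [0.6094, 0.2389, 0.053]
tool_rot: [[-0.988, -0.153, 0.0], [-0.153, 0.988, 0.001], [-0.0, 0.001, -1.0]]
contact_force: [-0.9, 4.2, 1.4]
opening: 0.176
grasp_force: 50.0
```

```bash
python3 - <<'E'
from h import *
o=arm.observe(); print(o['eef_pos'],dry(o['eef_pos']),o['opening']*92,o['grasp_force'],o['contact_force'])
E
```

```text
[0.6094121  0.23894139 0.05298941] [[0.02171825 0.02138645]] 16.194729495330908 50.00047266483307 [-0.85392977  4.15522746  1.40532882]
```

Call:
move_arm:
  motion:
    - [0,0.001,0.005,0,0,0]
    - [0,0.001,0.01,0,0,0]
    - [0,0.001,0.015,0,0,0]
    - [0,0.001,0.025,0,0,0]
    - [0,0.001,0.04,0,0,0]
    - [0,0.001,0.06,0,0,0]
    - [0,0.001,0.08,0,0,0]
    - [0,0.001,0.1,0,0,0]

```text
clock: 9.2
eef_pos: [0.6103, 0.238, 0.1556]
tool_rot: [[-0.988, -0.151, 0.002], [-0.151, 0.988, -0.0], [-0.002, -0.001, -1.0]]
contact_force: [-0.9, -0.2, -0.9]
opening: 0.181
grasp_force: 50.0
```

```bash
python3 - <<'E'
from h import *
delta([.4965,-.4825,.12],90)
o=arm.observe(); print(o['opening']*92,o['grasp_force'],o['contact_force'])
s=snap('top'); cv2.imwrite('pics/x.png',s['color'])
E
```

```text
shift [-0.1138 -0.7205 -0.0356] turn [ 0.001  0.002 -0.152] q7 1.32 t 9.2
16.688244672436607 50.00106990337372 [-0.9411685  -0.19393762 -0.91299052]
```

Call:
move_arm:
  motion:
    - [-0.007,-0.045,0,0,0,-0.02]
    - [-0.014,-0.09,0,0,0,-0.04]
    - [-0.021,-0.135,0,0,0,-0.06]
    - [-0.028,-0.18,0,0,0,-0.08]
    - [-0.035,-0.225,0,0,0,-0.1]
    - [-0.042,-0.27,0,0,0,-0.12]
    - [-0.049,-0.315,0,0,0,-0.14]
    - [-0.057,-0.36,0,0,0,-0.152]

```text
clock: 10.05
eef_pos: [0.5521, -0.1235, 0.154]
tool_rot: [[-1.0, 0.0, 0.002], [0.0, 1.0, -0.001], [-0.002, -0.001, -1.0]]
contact_force: [-0.1, 0.4, -0.8]
opening: 0.181
grasp_force: 50.0
```

Call:
move_arm:
  motion:
    - [-0.007,-0.045,0,0,0,0]
    - [-0.014,-0.09,0,0,0,0]
    - [-0.021,-0.135,0,0,0,0]
    - [-0.028,-0.18,0,0,0,0]
    - [-0.035,-0.225,0,0,0,0]
    - [-0.042,-0.27,0,0,0,0]
    - [-0.049,-0.315,-0.03,0,0,0]
    - [-0.057,-0.36,-0.05,0,0,0]

```text
clock: 10.85
eef_pos: [0.4957, -0.479, 0.1052]
tool_rot: [[-1.0, -0.001, 0.001], [-0.001, 1.0, -0.001], [-0.001, -0.001, -1.0]]
contact_force: [1.5, -0.7, -0.1]
opening: 0.18
grasp_force: 50.0
```

```bash
python3 - <<'E'
from h import *
delta([.4965,-.4825,.009],90)
o=arm.observe(); print(o['eef_pos'],o['opening']*92,o['grasp_force'],o['contact_force'])
s=snap('top'); cv2.imwrite('pics/x.png',s['color'][140:360,120:500])
t=snap('side'); cr=t['color'][130:300,230:400];
a=cv2.resize(s['color'][150:290,120:270],None,fx=2.6,fy=2.6,interpolation=cv2.INTER_CUBIC); b=cv2.resize(cr,(364,364),interpolation=cv2.INTER_CUBIC)
cv2.imwrite('pics/crop4.png',np.hstack([a,b]))
E
```

```text
shift [ 0.0008 -0.0035 -0.0962] turn [ 0.001  0.001 -0.001] q7 2.42 t 10.8
[ 0.49571442 -0.47900839  0.10516131] 16.566693982686246 50.001803040504456 [ 1.51359468 -0.73751438 -0.11048599]
```

View pics/crop4.png

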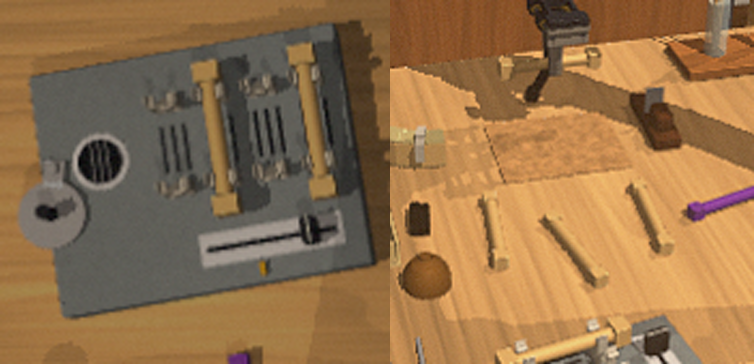

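The inlet at crop (100,160) is wholly uncovered, the slot4 rod is out, and it hangs level in the gripper. I'll lay it down.

Call:
move_arm:
  motion:
    - [0.0008,-0.0035,-0.03,0,0,0]
    - [0.0008,-0.0035,-0.06,0,0,0]
    - [0.0008,-0.0035,-0.08,0,0,0]
    - [0.0008,-0.0035,-0.09,0,0,0]
    - [0.0008,-0.0035,-0.097,0,0,0]
    - [0.0008,-0.0035,-0.097,0,0,0]
    - [0.0008,-0.0035,-0.097,0,0,0]
    - [0.0008,-0.0035,-0.097,0,0,0]

```text
clock: 11.75
eef_pos: [0.4975, -0.481, 0.009]
tool_rot: [[-1.0, -0.001, 0.002], [-0.001, 1.0, -0.001], [-0.002, -0.001, -1.0]]
contact_force: [-0.2, -1.2, -0.6]
opening: 0.185
grasp_force: 50.0
```

Call:
move_arm:
  motion:
    - [0,0,0,0,0,0]
    - [0,0,0,0,0,0]
    - [0,0,0,0,0,0]
    - [0,0,0,0,0,0]
    - [0,0,0.02,0,0,0]
    - [0,0,0.06,0,0,0]
    - [0,0,0.1,0,0,0]
    - [0,0,0.14,0,0,0]
  claw: 0.3

```text
clock: 12.55
eef_pos: [0.4966, -0.4802, 0.1489]
tool_rot: [[-1.0, -0.001, -0.0], [-0.001, 1.0, 0.0], [0.0, 0.0, -1.0]]
contact_force: [1.1, -0.3, -0.6]
opening: 0.354
grasp_force: 0.0
```

```bash
python3 - <<'E'
from h import *
delta([.617,.1905,.13],98.75)
E
```

```text
shift [ 0.1204  0.6707 -0.0189] turn [-0.    -0.     0.152] q7 2.41 t 12.6
```

Call:
move_arm:
  motion:
    - [0.0075,0.042,0,0,0,0.02]
    - [0.015,0.084,0,0,0,0.04]
    - [0.0225,0.126,0,0,0,0.06]
    - [0.03,0.168,0,0,0,0.08]
    - [0.0375,0.21,0,0,0,0.1]
    - [0.045,0.252,0,0,0,0.12]
    - [0.0525,0.294,0,0,0,0.14]
    - [0.06,0.335,0,0,0,0.152]

```text
clock: 13.35
eef_pos: [0.5571, -0.1436, 0.1479]
tool_rot: [[-0.988, -0.153, 0.001], [-0.153, 0.988, 0.0], [-0.001, -0.0, -1.0]]
contact_force: [0.4, 0.2, -0.3]
opening: 0.348
grasp_force: 0.0
```

Call:
move_arm:
  motion:
    - [0.0075,0.042,0,0,0,0]
    - [0.015,0.084,0,0,0,0]
    - [0.0225,0.126,0,0,0,0]
    - [0.03,0.168,0,0,0,0]
    - [0.0375,0.21,0,0,0,0]
    - [0.045,0.252,0,0,0,0]
    - [0.0525,0.294,-0.01,0,0,0]
    - [0.06,0.335,-0.02,0,0,0]

```text
clock: 14.15
eef_pos: [0.6173, 0.1916, 0.1279]
tool_rot: [[-0.988, -0.153, 0.001], [-0.153, 0.988, 0.001], [-0.001, 0.0, -1.0]]
contact_force: [1.3, 0.2, -0.6]
opening: 0.351
grasp_force: 0.0
```

```bash
python3 - <<'E'
from h import *
delta([.617,.1905,.058],98.75)
E
```

```text
shift [-0.0003 -0.0011 -0.0699] turn [-0.001  0.001 -0.   ] q7 1.41 t 14.2
```

Call:
move_arm:
  motion:
    - [0,-0.001,-0.02,0,0,0]
    - [0,-0.001,-0.04,0,0,0]
    - [0,-0.001,-0.06,0,0,0]
    - [0,-0.001,-0.07,0,0,0]
    - [0,-0.001,-0.07,0,0,0]
    - [0,-0.001,-0.07,0,0,0]
    - [0,-0.001,-0.07,0,0,0]
    - [0,-0.001,-0.07,0,0,0]

```text
clock: 14.95
eef_pos: [0.6176, 0.1888, 0.0588]
tool_rot: [[-0.988, -0.152, 0.002], [-0.152, 0.988, 0.001], [-0.002, 0.0, -1.0]]
contact_force: [0.2, -0.2, -0.8]
opening: 0.347
grasp_force: 0.0
```

Call:
move_arm:
  motion:
    - [0,0,0,0,0,0]
    - [0,0,0,0,0,0]
    - [0,0,0,0,0,0]
    - [0,0,0,0,0,0]
    - [0,0,0,0,0,0]
    - [0,0,0,0,0,0]
    - [0,0,0,0,0,0]
    - [0,0,0,0,0,0]
  claw: 1
  newtons: 50

```text
clock: 15.75
eef_pos: [0.6171, 0.1896, 0.058]
tool_rot: [[-0.988, -0.153, 0.001], [-0.153, 0.988, 0.001], [-0.001, 0.001, -1.0]]
contact_force: [-0.7, 5.0, 3.9]
opening: 0.182
grasp_force: 50.0
```

Call:
move_arm:
  motion:
    - [0,0,0.005,0,0,0]
    - [0,0,0.01,0,0,0]
    - [0,0,0.015,0,0,0]
    - [0,0,0.025,0,0,0]
    - [0,0,0.04,0,0,0]
    - [0,0,0.06,0,0,0]
    - [0,0,0.08,0,0,0]
    - [0,0,0.1,0,0,0]

```text
clock: 16.55
eef_pos: [0.6174, 0.1868, 0.1595]
tool_rot: [[-0.989, -0.151, 0.001], [-0.151, 0.989, -0.001], [-0.001, -0.001, -1.0]]
contact_force: [0.7, 0.3, -0.5]
opening: 0.181
grasp_force: 50.0
```

```bash
python3 - <<'E'
from h import *
delta([.4965,-.4305,.158],90)
E
```

```text
shift [-0.1209 -0.6173 -0.0015] turn [ 0.001  0.001 -0.152] q7 1.41 t 16.6
```

Call:
move_arm:
  motion:
    - [-0.0075,-0.039,0,0,0,-0.02]
    - [-0.015,-0.078,0,0,0,-0.04]
    - [-0.0225,-0.117,0,0,0,-0.06]
    - [-0.03,-0.156,0,0,0,-0.08]
    - [-0.0375,-0.195,0,0,0,-0.1]
    - [-0.045,-0.234,0,0,0,-0.12]
    - [-0.0525,-0.272,0,0,0,-0.14]
    - [-0.06,-0.309,0,0,0,-0.152]

```text
clock: 17.35
eef_pos: [0.5562, -0.1236, 0.1589]
tool_rot: [[-1.0, 0.001, 0.001], [0.001, 1.0, -0.001], [-0.001, -0.001, -1.0]]
contact_force: [0.6, -0.9, -0.8]
opening: 0.18
grasp_force: 50.0
```

Call:
move_arm:
  motion:
    - [-0.0075,-0.039,0,0,0,0]
    - [-0.015,-0.078,0,0,0,0]
    - [-0.0225,-0.117,0,0,0,0]
    - [-0.03,-0.156,0,0,0,0]
    - [-0.0375,-0.195,0,0,0,0]
    - [-0.045,-0.234,0,0,0,0]
    - [-0.0525,-0.272,-0.02,0,0,0]
    - [-0.06,-0.308,-0.05,0,0,0]

```text
clock: 18.15
eef_pos: [0.4968, -0.4326, 0.1104]
tool_rot: [[-1.0, 0.0, 0.004], [0.0, 1.0, -0.004], [-0.004, -0.004, -1.0]]
contact_force: [0.9, -0.2, 0.2]
opening: 0.179
grasp_force: 50.0
```

```bash
python3 - <<'E'
from h import *
delta([.4965,-.4305,.0095],90)
o=arm.observe(); print(o['opening'],o['grasp_force'])
E
```

```text
shift [-0.0003  0.0021 -0.1009] turn [0.004 0.004 0.   ] q7 2.37 t 18.1
0.17910310690951425 50.00170648097992
```

Call:
move_arm:
  motion:
    - [0,0.001,-0.03,0,0,0]
    - [0,0.001,-0.06,0,0,0]
    - [0,0.001,-0.08,0,0,0]
    - [0,0.001,-0.09,0,0,0]
    - [0,0.001,-0.1,0,0,0]
    - [0,0.001,-0.101,0,0,0]
    - [0,0.001,-0.101,0,0,0]
    - [0,0.001,-0.101,0,0,0]

```text
clock: 18.95
eef_pos: [0.4974, -0.4276, 0.0076]
tool_rot: [[-1.0, -0.001, 0.001], [-0.001, 1.0, -0.001], [-0.001, -0.001, -1.0]]
contact_force: [0.1, -0.6, -0.2]
opening: 0.183
grasp_force: 50.0
```

Call:
move_arm:
  motion:
    - [0,0,0,0,0,0]
    - [0,0,0,0,0,0]
    - [0,0,0,0,0,0]
    - [0,0,0,0,0,0]
    - [0,0,0.02,0,0,0]
    - [0,0,0.06,0,0,0]
    - [0,0,0.1,0,0,0]
    - [0,0,0.14,0,0,0]
  claw: 0.3

```text
clock: 19.75
eef_pos: [0.4966, -0.4272, 0.1479]
tool_rot: [[-1.0, -0.001, -0.0], [-0.001, 1.0, 0.0], [0.0, 0.0, -1.0]]
contact_force: [0.3, 0.4, -0.4]
opening: 0.351
grasp_force: 0.0
```

```bash
python3 - <<'E'
from h import *
delta([.632,.091,.13],98.75)
E
```

```text
shift [ 0.1354  0.5182 -0.0179] turn [-0.    -0.     0.152] q7 2.36 t 19.8
```

Call:
move_arm:
  motion:
    - [0.0105,0.04,0,0,0,0.02]
    - [0.021,0.08,0,0,0,0.04]
    - [0.0315,0.12,0,0,0,0.06]
    - [0.042,0.16,0,0,0,0.08]
    - [0.0525,0.2,0,0,0,0.1]
    - [0.063,0.24,0,0,0,0.12]
    - [0.0735,0.28,0,0,0,0.14]
    - [0.084,0.32,0,0,0,0.152]

```text
clock: 20.55
eef_pos: [0.5811, -0.1058, 0.1469]
tool_rot: [[-0.988, -0.153, 0.0], [-0.153, 0.988, 0.0], [-0.0, -0.0, -1.0]]
contact_force: [1.3, -0.4, -0.6]
opening: 0.349
grasp_force: 0.0
```

Call:
move_arm:
  motion:
    - [0.0105,0.04,0,0,0,0]
    - [0.021,0.08,0,0,0,0]
    - [0.0315,0.12,0,0,0,0]
    - [0.042,0.16,0,0,0,0]
    - [0.0514,0.198,0,0,0,0]
    - [0.0514,0.198,-0.01,0,0,0]
    - [0.0514,0.198,-0.02,0,0,0]
    - [0.0514,0.198,-0.02,0,0,0]

```text
clock: 21.35
eef_pos: [0.6308, 0.0887, 0.1247]
tool_rot: [[-0.989, -0.151, -0.004], [-0.151, 0.989, -0.002], [0.004, -0.001, -1.0]]
contact_force: [0.9, -0.4, 0.1]
opening: 0.354
grasp_force: 0.0
```

```bash
python3 - <<'E'
from h import *
delta([.632,.091,.058],98.75)
E
```

```text
shift [ 0.0012  0.0023 -0.0667] turn [ 0.002 -0.004  0.001] q7 1.59 t 21.4
```

Call:
move_arm:
  motion:
    - [0.001,0.001,-0.02,0,0,0]
    - [0.001,0.001,-0.04,0,0,0]
    - [0.001,0.001,-0.06,0,0,0]
    - [0.001,0.001,-0.0675,0,0,0]
    - [0.001,0.001,-0.0675,0,0,0]
    - [0.001,0.001,-0.0675,0,0,0]
    - [0.001,0.001,-0.0675,0,0,0]
    - [0.001,0.001,-0.0675,0,0,0]

```text
clock: 22.15
eef_pos: [0.634, 0.0916, 0.0602]
tool_rot: [[-0.988, -0.152, 0.002], [-0.152, 0.988, 0.0], [-0.002, 0.0, -1.0]]
contact_force: [-1.6, 0.3, 0.0]
opening: 0.349
grasp_force: 0.0
```

Call:
move_arm:
  motion:
    - [0,0,0,0,0,0]
    - [0,0,0,0,0,0]
    - [0,0,0,0,0,0]
    - [0,0,0,0,0,0]
    - [0,0,0,0,0,0]
    - [0,0,0,0,0,0]
    - [0,0,0,0,0,0]
    - [0,0,0,0,0,0]
  claw: 1

```text
clock: 22.95
eef_pos: [0.6335, 0.0917, 0.0594]
tool_rot: [[-0.988, -0.153, 0.0], [-0.153, 0.988, 0.0], [-0.0, 0.0, -1.0]]
contact_force: [-0.2, -0.2, 5.2]
opening: 0.184
grasp_force: 50.0
```

Call:
move_arm:
  motion:
    - [0,0,0.005,0,0,0]
    - [0,0,0.01,0,0,0]
    - [0,0,0.015,0,0,0]
    - [0,0,0.025,0,0,0]
    - [0,0,0.04,0,0,0]
    - [0,0,0.06,0,0,0]
    - [0,0,0.08,0,0,0]
    - [0,0,0.1,0,0,0]

```text
clock: 23.75
eef_pos: [0.634, 0.0915, 0.162]
tool_rot: [[-0.988, -0.152, 0.003], [-0.152, 0.988, 0.0], [-0.003, -0.0, -1.0]]
contact_force: [0.1, 1.1, -0.7]
opening: 0.182
grasp_force: 50.0
```

```bash
python3 - <<'E'
from h import *
delta([.4965,-.3785,.158],90)
E
```

```text
shift [-0.1375 -0.47   -0.004 ] turn [-0.     0.003 -0.153] q7 1.58 t 23.8
```

Call:
move_arm:
  motion:
    - [-0.012,-0.041,0,0,0,-0.02]
    - [-0.024,-0.082,0,0,0,-0.04]
    - [-0.036,-0.123,0,0,0,-0.06]
    - [-0.048,-0.164,0,0,0,-0.08]
    - [-0.06,-0.205,0,0,0,-0.1]
    - [-0.072,-0.246,0,0,0,-0.12]
    - [-0.084,-0.287,0,0,0,-0.14]
    - [-0.096,-0.328,0,0,0,-0.153]

```text
clock: 24.55
eef_pos: [0.5374, -0.2384, 0.1613]
tool_rot: [[-1.0, 0.001, 0.003], [0.001, 1.0, -0.001], [-0.003, -0.001, -1.0]]
contact_force: [-0.4, -0.0, -0.3]
opening: 0.184
grasp_force: 50.0
```

Call:
move_arm:
  motion:
    - [-0.012,-0.041,0,0,0,0]
    - [-0.024,-0.082,0,0,0,0]
    - [-0.036,-0.123,0,0,0,0]
    - [-0.041,-0.142,-0.01,0,0,0]
    - [-0.041,-0.142,-0.03,0,0,0]
    - [-0.041,-0.142,-0.05,0,0,0]
    - [-0.041,-0.142,-0.06,0,0,0]
    - [-0.041,-0.142,-0.06,0,0,0]

```text
clock: 25.35
eef_pos: [0.496, -0.378, 0.0989]
tool_rot: [[-1.0, -0.0, -0.001], [-0.0, 1.0, 0.001], [0.001, 0.001, -1.0]]
contact_force: [-0.1, 0.6, -1.0]
opening: 0.181
grasp_force: 50.0
```

```bash
python3 - <<'E'
from h import *
delta([.4965,-.3785,.0085],90)
o=arm.observe(); print(o['opening'],o['grasp_force'])
E
```

```text
shift [ 0.0005 -0.0005 -0.0904] turn [-0.001 -0.001 -0.   ] q7 2.31 t 25.4
0.18059857840292004 49.999735951423645
```

Call:
move_arm:
  motion:
    - [0,0,-0.03,0,0,0]
    - [0,0,-0.06,0,0,0]
    - [0,0,-0.075,0,0,0]
    - [0,0,-0.085,0,0,0]
    - [0,0,-0.09,0,0,0]
    - [0,0,-0.09,0,0,0]
    - [0,0,-0.09,0,0,0]
    - [0,0,-0.09,0,0,0]

```text
clock: 26.15
eef_pos: [0.4969, -0.3789, 0.0102]
tool_rot: [[-1.0, -0.0, 0.002], [-0.0, 1.0, -0.001], [-0.002, -0.001, -1.0]]
contact_force: [0.5, -0.2, -0.6]
opening: 0.183
grasp_force: 50.0
```

Call:
move_arm:
  motion:
    - [0,0,0,0,0,0]
    - [0,0,0,0,0,0]
    - [0,0,0,0,0,0]
    - [0,0,0,0,0,0]
    - [0,0,0.03,0,0,0]
    - [0,0,0.07,0,0,0]
    - [-0.04,0.02,0.11,0,0,0]
    - [-0.08,0.04,0.14,0,0,0]
  claw: 0.3

```text
clock: 26.95
eef_pos: [0.4265, -0.3436, 0.1427]
tool_rot: [[-1.0, -0.001, 0.001], [-0.001, 1.0, -0.001], [-0.001, -0.001, -1.0]]
contact_force: [-0.4, 0.4, 2.0]
opening: 0.353
grasp_force: 0.0
```

```bash
cat >> h.py <<'E'
def rods(s=None):
    s=s or snap('top'); C=cloud(s); hsv=cv2.cvtColor(s['color'],cv2.COLOR_BGR2HSV)
    m=(C[...,2]>.007)&(C[...,2]<.035)&(hsv[...,1]>60)&(hsv[...,2]>80)&(hsv[...,0]<30)
    m[:165]=0; m[300:]=0; m[:,:275]=0; m[:,400:]=0
    n,l,st,ce=cv2.connectedComponentsWithStats(m.astype(np.uint8))
    for k in range(1,n):
        if st[k,4]<100: continue
        yx=np.argwhere(l==k); P=onplane(s,yx[:,::-1],.014)
        q=cv2.minAreaRect((P[:,:2]*1000).astype(np.float32)); c,w,a=q
        ang=a if w[0]>w[1] else a+90
        e=P[:,:2]@np.array([np.cos(np.radians(ang)),np.sin(np.radians(ang))])
        print('rod px',np.round(ce[k]),'c',np.round(c,1),'size',np.round(w,1),'axis deg',round(ang,1),'mean',np.round(P.mean(0)[:2]*1000,1))
E
python3 - <<'E'
from h import *
s=snap('top'); rods(s)
cv2.imwrite('pics/top5.png',cv2.resize(s['color'][150:330,120:520],(800,360),interpolation=cv2.INTER_CUBIC)); print(arm.observe()['eef_pos'])
E
```

```text
rod px [359. 194.] c [ 641.2 -228.9] size [160.9  24.4] axis deg 81.5 mean [ 640.9 -229.7]
rod px [334. 228.] c [ 550.5 -158.5] size [ 29.6 160.4] axis deg 101.6 mean [ 547.2 -158.2]
rod px [349. 274.] c [ 421.2 -199.3] size [148.1  21.1] axis deg 84.8 mean [ 421.5 -197.1]
[ 0.42104793 -0.34198409  0.14617227]
```

View pics/top5.png

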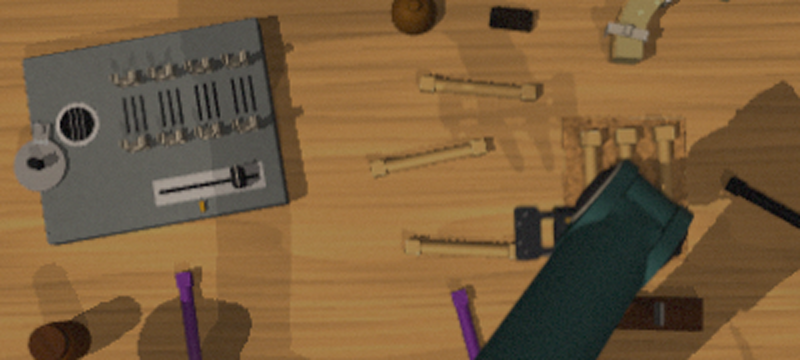

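The view shows all three dry rods on the mat at (592,150), (627,150) and (668,150), four empty clip pairs, the cover off the inlet, and the three maple rods unmoved. Next is rodC at px (349,274).

Call:
move_arm:
  motion:
    - [0,0.015,0,0,0,-0.14]
    - [0,0.03,0,0,0,-0.28]
    - [0,0.045,0,0,0,-0.42]
    - [0,0.06,0,0,0,-0.56]
    - [0,0.075,0,0,0,-0.7]
    - [0,0.09,0,0,0,-0.84]
    - [0,0.105,0,0,0,-0.98]
    - [0,0.12,0,0,0,-1.12]
  claw: 0.1

```text
clock: 27.8
eef_pos: [0.4263, -0.2228, 0.1413]
tool_rot: [[-0.43, 0.903, 0.0], [0.903, 0.43, 0.0], [-0.0, 0.0, -1.0]]
contact_force: [-0.6, 0.8, 0.2]
opening: 0.451
grasp_force: 0.0
```

Call:
move_arm:
  motion:
    - [0,0.01,-0.02,0,0,-0.13]
    - [0,0.017,-0.04,0,0,-0.26]
    - [0,0.017,-0.06,0,0,-0.39]
    - [0,0.017,-0.06,0,0,-0.52]
    - [0,0.017,-0.06,0,0,-0.52]
    - [0,0.017,-0.06,0,0,-0.52]
    - [0,0.017,-0.06,0,0,-0.52]
    - [0,0.017,-0.06,0,0,-0.52]

```text
clock: 28.6
eef_pos: [0.4267, -0.2066, 0.0816]
tool_rot: [[0.068, 0.998, 0.001], [0.998, -0.068, -0.0], [0.0, 0.001, -1.0]]
contact_force: [0.0, -0.1, 0.5]
opening: 0.449
grasp_force: 0.0
```

```bash
python3 - <<'E'
from h import *
s=snap('top');rods(s); t=snap('side')
delta([.4215,-.205,.004],-4.5)
C=cloud(t);hsv=cv2.cvtColor(t['color'],cv2.COLOR_BGR2HSV)
cv2.imwrite('pics/s6.png',cv2.resize(t['color'][190:290,300:420],(720,600),interpolation=cv2.INTER_CUBIC))
E
```

```text
rod px [359. 194.] c [ 640.9 -228.7] size [160.9  22.9] axis deg 82.3 mean [ 641.1 -229.3]
rod px [334. 228.] c [ 547.2 -156.3] size [ 23. 166.] axis deg 101.2 mean [ 547.3 -159.2]
shift [-0.005   0.0015 -0.0775] turn [-0.     0.001 -0.01 ] q7 0.64 t 28.7
```

View pics/s6.png

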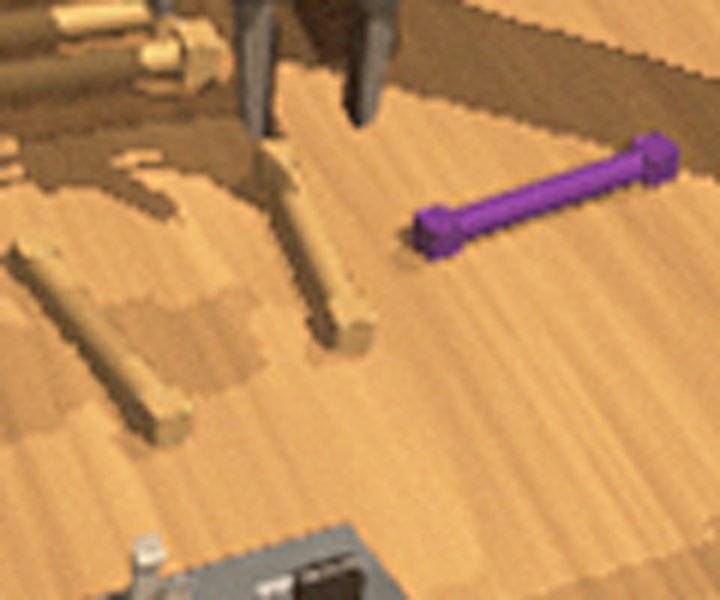

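The fingers straddle rodC's line, with the purple look-alike clear to the right at (545,195). I'll descend and grip.

Call:
move_arm:
  motion:
    - [-0.004,0.001,-0.02,0,0,-0.01]
    - [-0.004,0.001,-0.04,0,0,-0.01]
    - [-0.004,0.001,-0.06,0,0,-0.01]
    - [-0.004,0.001,-0.07,0,0,-0.01]
    - [-0.004,0.001,-0.077,0,0,-0.01]
    - [-0.004,0.001,-0.077,0,0,-0.01]
    - [-0.004,0.001,-0.077,0,0,-0.01]
    - [-0.004,0.001,-0.077,0,0,-0.01]

```text
clock: 29.5
eef_pos: [0.4229, -0.2056, 0.0049]
tool_rot: [[0.079, 0.997, 0.001], [0.997, -0.079, -0.0], [-0.0, 0.001, -1.0]]
contact_force: [-0.6, 0.3, 0.6]
opening: 0.451
grasp_force: 0.0
```

Call:
move_arm:
  motion:
    - [0,0,0,0,0,0]
    - [0,0,0,0,0,0]
    - [0,0,0,0,0,0]
    - [0,0,0,0,0,0]
    - [0,0,0,0,0,0]
    - [0,0,0,0,0,0]
    - [0,0,0,0,0,0]
    - [0,0,0,0,0,0]
  claw: 1

```text
clock: 30.3
eef_pos: [0.4225, -0.2053, 0.0044]
tool_rot: [[0.079, 0.997, 0.0], [0.997, -0.079, 0.0], [0.0, 0.0, -1.0]]
contact_force: [-0.6, 0.2, 5.2]
opening: 0.182
grasp_force: 50.0
```

Call:
move_arm:
  motion:
    - [0,0,0.02,0,0,0]
    - [0,0,0.05,0,0,0]
    - [0,0,0.08,0,0,0]
    - [0,0,0.12,0,0,0]
    - [0,0,0.16,0,0,0]
    - [0,0,0.16,0,0,0]
    - [0,0,0.16,0,0,0]
    - [0,0,0.16,0,0,0]

```text
clock: 31.1
eef_pos: [0.4215, -0.2049, 0.163]
tool_rot: [[0.079, 0.997, -0.002], [0.997, -0.079, 0.001], [0.0, -0.002, -1.0]]
contact_force: [-0.1, -0.1, -0.5]
opening: 0.182
grasp_force: 50.0
```

```bash
python3 - <<'E'
from h import *
k=wor([[.0215,-.128]])[0]; print(k)
delta([*k,.15],98.75); delta([*wor([[.0215,.022]])[0],.15],98.75)
o=arm.observe(); print(o['opening']*92,o['grasp_force'],o['eef_pos'],o['tool_rot'][:,1])
E
```

```text
[0.63192157 0.09126038]
shift [ 0.2105  0.2961 -0.013 ] turn [-2.000e-03 -1.000e-03 -1.339e+00] q7 0.51 t 31.1
shift [ 0.1876  0.4444 -0.013 ] turn [-2.000e-03 -1.000e-03 -1.339e+00] q7 0.51 t 31.1
16.76681773620722 49.98857259750366 [ 0.42145598 -0.20486388  0.16296406] [ 0.99688095 -0.07888888 -0.00221858]
```

Call:
move_arm:
  motion:
    - [0.024,0.033,0,0,0,-0.14]
    - [0.048,0.066,0,0,0,-0.28]
    - [0.072,0.1,0,0,0,-0.42]
    - [0.096,0.133,0,0,0,-0.56]
    - [0.12,0.166,0,0,0,-0.7]
    - [0.144,0.2,0,0,0,-0.84]
    - [0.167,0.233,0,0,0,-0.98]
    - [0.19,0.266,0,0,0,-1.12]

```text
clock: 31.9
eef_pos: [0.6121, 0.0618, 0.1618]
tool_rot: [[0.934, 0.358, -0.003], [0.358, -0.934, -0.001], [-0.004, 0.0, -1.0]]
contact_force: [-0.3, -1.1, -0.6]
opening: 0.179
grasp_force: 50.0
```

Call:
move_arm:
  motion:
    - [0.01,0.015,0,0,0,-0.11]
    - [0.0205,0.03,0,0,0,-0.218]
    - [0.0205,0.03,0,0,0,-0.218]
    - [0.0205,0.03,-0.01,0,0,-0.218]
    - [0.0205,0.03,-0.02,0,0,-0.218]
    - [0.0205,0.03,-0.03,0,0,-0.218]
    - [0.0205,0.03,-0.03,0,0,-0.218]
    - [0.0205,0.03,-0.03,0,0,-0.218]

```text
clock: 32.7
eef_pos: [0.6326, 0.0899, 0.1339]
tool_rot: [[0.988, 0.153, -0.001], [0.153, -0.988, -0.0], [-0.001, -0.0, -1.0]]
contact_force: [0.2, 0.1, -1.3]
opening: 0.18
grasp_force: 50.0
```

```bash
cat >> h.py <<'E'
def held(slot_y, name=None):
    """centre of the held rod in dryer frame, from the top view, rod top ~ TCP z + .007 + .009"""
    s=snap('top'); o=arm.observe(); z=o['eef_pos'][2]+.006
    hsv=cv2.cvtColor(s['color'],cv2.COLOR_BGR2HSV); C=cloud(s)
    m=(hsv[...,1]>70)&(hsv[...,2]>70)&(hsv[...,0]>8)&(hsv[...,0]<30)&(np.abs(C[...,2]-z-.01)<.025)
    P=onplane(s,np.argwhere(m)[:,::-1],z+.01); q=dry(P); e=dry(o['eef_pos'])[0]
    k=(np.abs(q-e)<[.1,.03]).all(1); q=q[k]
    f=np.percentile(q[:,0],[0.5,99.5]); print('n',k.sum(),'x ends',np.round(f,4),'centre x',round(f.mean(),4),'y front/back',np.round([q[q[:,0]<e[0]-.03,1].mean(),q[q[:,0]>e[0]+.03,1].mean()],4),'tcp dry',np.round(e,4),o['eef_pos'])
    if name: cv2.imwrite(name,cv2.resize(s['color'][150:290,120:290],None,fx=3,fy=3,interpolation=cv2.INTER_CUBIC))
E
python3 - <<'E'
from h import *
held(-.128,'pics/h1.png'); delta([*wor([[.0215,-.128]])[0],.10],98.75)
E
```

```text
n 188 x ends [-0.0574  0.0092] centre x -0.0241 y front/back [-0.1319     nan] tcp dry [ 0.0224 -0.1293] [0.63297875 0.09008158 0.13440244]
shift [-0.0011  0.0012 -0.0344] turn [-0.     0.    -0.001] q7 -1.18 t 32.8h.py:55: RuntimeWarning: Mean of empty slice.
  f=np.percentile(q[:,0],[0.5,99.5]); print('n',k.sum(),'x ends',np.round(f,4),'centre x',round(f.mean(),4),'y front/back',np.round([q[q[:,0]<e[0]-.03,1].mean(),q[q[:,0]>e[0]+.03,1].mean()],4),'tcp dry',np.round(e,4),o['eef_pos'])
  ret = ret.dtype.type(ret / rcount)
```

View pics/h1.png

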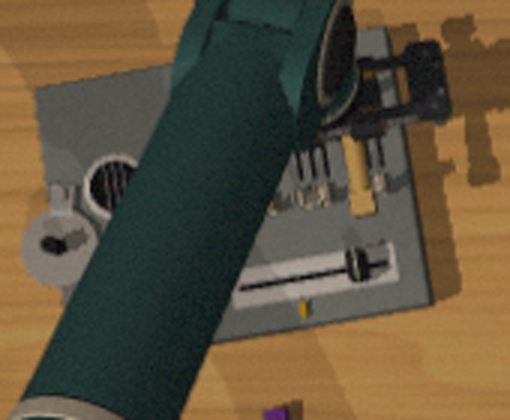

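Rod held level with its front end at dryer x -0.057, so it is centred on the slot within about 1 mm. I'll lower and press.

Call:
move_arm:
  motion:
    - [-0.001,0.001,-0.02,0,0,0]
    - [-0.001,0.001,-0.035,0,0,0]
    - [-0.001,0.001,-0.045,0,0,0]
    - [-0.001,0.001,-0.052,0,0,0]
    - [-0.001,0.001,-0.054,0,0,0]
    - [-0.001,0.001,-0.054,0,0,0]
    - [-0.001,0.001,-0.054,0,0,0]
    - [-0.001,0.001,-0.054,0,0,0]

```text
clock: 33.55
eef_pos: [0.6323, 0.0916, 0.0808]
tool_rot: [[0.988, 0.153, 0.001], [0.153, -0.988, 0.0], [0.001, -0.0, -1.0]]
contact_force: [-0.5, 1.0, -0.7]
opening: 0.181
grasp_force: 50.0
```

Call:
move_arm:
  motion:
    - [0,0,-0.003,0,0,0]
    - [0,0,-0.006,0,0,0]
    - [0,0,-0.009,0,0,0]
    - [0,0,-0.012,0,0,0]
    - [0,0,-0.015,0,0,0]
    - [0,0,-0.018,0,0,0]
    - [0,0,-0.02,0,0,0]
    - [0,0,-0.02,0,0,0]

```text
clock: 34.35
eef_pos: [0.6326, 0.0917, 0.0622]
tool_rot: [[0.988, 0.153, 0.001], [0.153, -0.988, 0.001], [0.001, -0.001, -1.0]]
contact_force: [-4.0, 0.1, 15.5]
opening: 0.183
grasp_force: 50.0
```

```bash
python3 - <<'E'
from h import *
o=arm.observe(); print(o['eef_pos'],dry(o['eef_pos']),o['contact_force'],o['opening']*92)
E
```

```text
[0.63259041 0.09165957 0.06218703] [[ 0.02222179 -0.12770721]] [-3.95631078  0.09986258 15.52146845] 16.844191099951335
```

Call:
move_arm:
  motion:
    - [0,0,-0.002,0,0,0]
    - [0,0,-0.004,0,0,0]
    - [0,0,-0.004,0,0,0]
    - [0,0,-0.004,0,0,0]
    - [0,0,-0.004,0,0,0]
    - [0,0,-0.002,0,0,0]
    - [0,0,0,0,0,0]
    - [0,0,0.001,0,0,0]

```text
clock: 35.15
eef_pos: [0.6325, 0.0917, 0.0624]
tool_rot: [[0.988, 0.153, 0.002], [0.153, -0.988, 0.001], [0.002, -0.001, -1.0]]
contact_force: [1.2, 0.1, 3.9]
opening: 0.181
grasp_force: 50.0
```

Call:
move_arm:
  motion:
    - [0,0,0,0,0,0]
    - [0,0,0,0,0,0]
    - [0,0,0,0,0,0]
    - [0,0,0,0,0,0]
    - [0,0,0.02,0,0,0]
    - [0,0,0.05,0,0,0]
    - [0,0,0.08,0,0,0]
    - [0,0,0.1,0,0,0]
  claw: 0.3

```text
clock: 35.95
eef_pos: [0.6325, 0.0913, 0.163]
tool_rot: [[0.988, 0.153, 0.002], [0.153, -0.988, 0.0], [0.002, 0.0, -1.0]]
contact_force: [-0.8, 0.4, -0.1]
opening: 0.349
grasp_force: 0.0
```

```bash
python3 - <<'E'
from h import *
rods()
delta([.547,-.159,.10],11.3)
print(arm.observe()['joint_pos'])
E
```

```text
rod px [358. 194.] c [ 640.1 -229.1] size [160.   24.5] axis deg 82.3 mean [ 641.  -229.2]
rod px [335. 228.] c [ 547.4 -159.3] size [ 23.8 160.4] axis deg 99.6 mean [ 547.4 -160.6]
shift [-0.0871 -0.2504 -0.0658] turn [ 0.003  0.005 -1.527] q7 -1.2 t 36.0
[-0.75767807  0.60465441  0.80305448  1.71477019 -0.49787083  1.03172656
 -1.1997277 ]
```

Call:
move_arm:
  motion:
    - [-0.007,-0.021,0,0,0,0.14]
    - [-0.014,-0.042,0,0,0,0.28]
    - [-0.021,-0.063,0,0,0,0.42]
    - [-0.028,-0.084,0,0,0,0.56]
    - [-0.035,-0.105,0,0,0,0.7]
    - [-0.042,-0.126,0,0,0,0.84]
    - [-0.049,-0.147,0,0,0,0.98]
    - [-0.056,-0.168,0,0,0,1.12]
  claw: 0.1

```text
clock: 36.8
eef_pos: [0.5752, -0.0772, 0.1605]
tool_rot: [[0.287, 0.958, -0.001], [0.958, -0.287, -0.0], [-0.0, -0.001, -1.0]]
contact_force: [0.0, -0.8, 0.3]
opening: 0.448
grasp_force: 0.0
```

Call:
move_arm:
  motion:
    - [-0.01,-0.03,0,0,0,0.13]
    - [-0.02,-0.06,-0.02,0,0,0.26]
    - [-0.029,-0.083,-0.04,0,0,0.39]
    - [-0.029,-0.083,-0.06,0,0,0.485]
    - [-0.029,-0.083,-0.08,0,0,0.485]
    - [-0.029,-0.083,-0.08,0,0,0.485]
    - [-0.029,-0.083,-0.08,0,0,0.485]
    - [-0.029,-0.083,-0.08,0,0,0.485]

```text
clock: 37.6
eef_pos: [0.5475, -0.1595, 0.082]
tool_rot: [[-0.187, 0.982, 0.001], [0.982, 0.187, -0.0], [-0.001, 0.001, -1.0]]
contact_force: [0.1, -0.2, -0.1]
opening: 0.45
grasp_force: 0.0
```

```bash
python3 - <<'E'
from h import *
s=snap('top'); rods(s); delta([.5473,-.1595,.004],10.7)
a=cv2.resize(s['color'][150:290,120:400],None,fx=2.6,fy=2.6,interpolation=cv2.INTER_CUBIC); cv2.imwrite('pics/t7.png',a)
E
```

```text
rod px [375. 196.] c [ 635.6 -262.2] size [92.5 21. ] axis deg 84.5 mean [ 635.5 -273.6]
shift [-0.0004 -0.0001 -0.0782] turn [ 0.     0.002 -0.002] q7 0.68 t 37.6
```

View pics/t7.png

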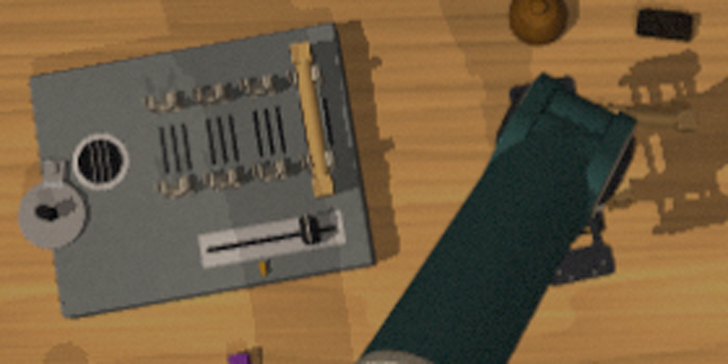

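The picture shows the first rod in slot1 at crop (313,118), looking centred and seated. The arm hides rodB, whose position was measured just before. I'll grasp it.

Call:
move_arm:
  motion:
    - [0,0,-0.02,0,0,0]
    - [0,0,-0.04,0,0,0]
    - [0,0,-0.06,0,0,0]
    - [0,0,-0.07,0,0,0]
    - [0,0,-0.078,0,0,0]
    - [0,0,-0.078,0,0,0]
    - [0,0,-0.078,0,0,0]
    - [0,0,-0.078,0,0,0]

```text
clock: 38.45
eef_pos: [0.5476, -0.1596, 0.0041]
tool_rot: [[-0.187, 0.982, 0.002], [0.982, 0.187, -0.0], [-0.001, 0.001, -1.0]]
contact_force: [0.3, 0.7, 0.2]
opening: 0.451
grasp_force: 0.0
```

Call:
move_arm:
  motion:
    - [0,0,0,0,0,0]
    - [0,0,0,0,0,0]
    - [0,0,0,0,0,0]
    - [0,0,0,0,0,0]
    - [0,0,0,0,0,0]
    - [0,0,0,0,0,0]
    - [0,0,0,0,0,0]
    - [0,0,0,0,0,0]
  claw: 1

```text
clock: 39.25
eef_pos: [0.547, -0.1594, 0.0034]
tool_rot: [[-0.187, 0.982, 0.0], [0.982, 0.187, 0.0], [-0.0, 0.0, -1.0]]
contact_force: [-1.1, 1.5, 5.0]
opening: 0.177
grasp_force: 50.0
```

Call:
move_arm:
  motion:
    - [0,0,0.02,0,0,0]
    - [0,0,0.05,0,0,0]
    - [0,0,0.08,0,0,0]
    - [0,0,0.12,0,0,0]
    - [0,0,0.16,0,0,0]
    - [0,0,0.16,0,0,0]
    - [0,0,0.16,0,0,0]
    - [0,0,0.16,0,0,0]

```text
clock: 40.05
eef_pos: [0.5458, -0.159, 0.1618]
tool_rot: [[-0.187, 0.982, -0.002], [0.982, 0.187, 0.0], [0.001, -0.002, -1.0]]
contact_force: [-1.1, 0.5, 0.2]
opening: 0.177
grasp_force: 50.0
```

```bash
python3 - <<'E'
from h import *
delta([*wor([[.0215,.022]])[0],.15],98.75)
o=arm.observe(); print(o['opening']*92,o['grasp_force'],o['eef_pos'],o['tool_rot'][:,1])
E
```

```text
shift [ 0.0633  0.3985 -0.0118] turn [ 0.002 -0.002  1.535] q7 0.62 t 40.0
16.245600558791367 49.99933898448944 [ 0.54583233 -0.15899431  0.1617839 ] [ 0.9823573   0.18699918 -0.0023314 ]
```

Call:
move_arm:
  motion:
    - [0.006,0.036,0,0,0,0.14]
    - [0.012,0.072,0,0,0,0.28]
    - [0.018,0.108,0,0,0,0.42]
    - [0.024,0.144,0,0,0,0.56]
    - [0.03,0.18,0,0,0,0.7]
    - [0.036,0.216,0,0,0,0.84]
    - [0.042,0.252,0,0,0,0.98]
    - [0.048,0.288,0,0,0,1.12]

```text
clock: 40.85
eef_pos: [0.5938, 0.1298, 0.161]
tool_rot: [[-0.967, 0.254, -0.004], [0.254, 0.967, -0.001], [0.003, -0.002, -1.0]]
contact_force: [1.1, -0.0, 0.1]
opening: 0.177
grasp_force: 50.0
```

Call:
move_arm:
  motion:
    - [0.005,0.035,0,0,0,0.14]
    - [0.01,0.07,0,0,0,0.28]
    - [0.0155,0.1105,0,0,0,0.415]
    - [0.0155,0.1105,0,0,0,0.415]
    - [0.0155,0.1105,-0.015,0,0,0.415]
    - [0.0155,0.1105,-0.03,0,0,0.415]
    - [0.0155,0.1105,-0.03,0,0,0.415]
    - [0.0155,0.1105,-0.03,0,0,0.415]

```text
clock: 41.65
eef_pos: [0.61, 0.2374, 0.1319]
tool_rot: [[-0.989, -0.149, -0.002], [-0.149, 0.989, -0.001], [0.002, -0.001, -1.0]]
contact_force: [-0.2, -0.1, 0.2]
opening: 0.18
grasp_force: 50.0
```

```bash
python3 - <<'E' 2>/dev/null
from h import *
held(.022); delta([*wor([[.0215,.022]])[0],.08],98.75)
E
```

```text
n 215 x ends [-0.0626  0.0972] centre x 0.0173 y front/back [0.018  0.0132] tcp dry [0.0226 0.0202] [0.61046997 0.23789997 0.13280718]
shift [-0.0014  0.0016 -0.0528] turn [ 0.001 -0.     0.002] q7 1.32 t 41.7
```

```bash
python3 - <<'E' 2>/dev/null
from h import *
s=snap('top'); cv2.imwrite('pics/h2.png',cv2.resize(s['color'][160:260,130:250],(720,600),interpolation=cv2.INTER_CUBIC))
E
```

```text
(no output)
```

View pics/h2.png

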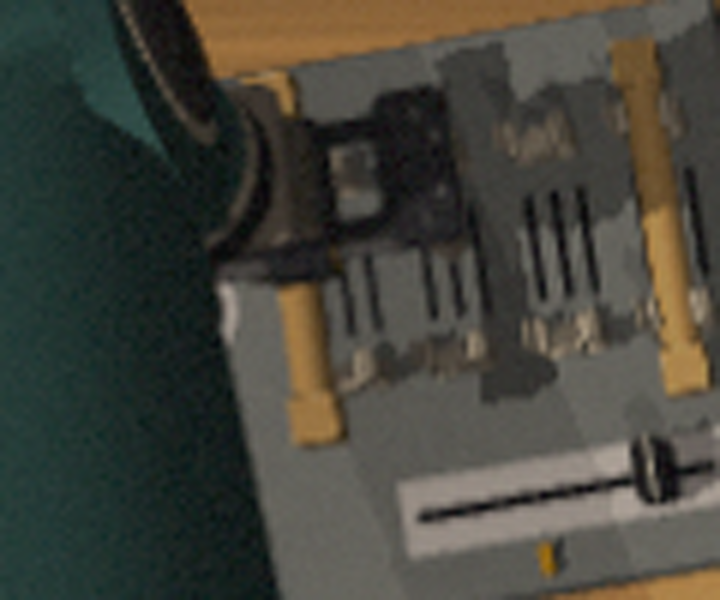

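The rod is held over slot4 about 4 mm too far to the front. Its front end is at crop (315,440) and its back end at (283,75). I'll shift by +4 mm along dryer x and check the slot1 rod numerically.

```bash
cat >> h.py <<'E'
def seated():
    s=snap('top'); hsv=cv2.cvtColor(s['color'],cv2.COLOR_BGR2HSV); C=cloud(s)
    m=(hsv[...,1]>70)&(hsv[...,2]>70)&(C[...,2]>.055)&(C[...,2]<.1); m[:150]=0;m[285:]=0;m[:,:130]=0;m[:,270:]=0
    n,l,st,ce=cv2.connectedComponentsWithStats(m.astype(np.uint8))
    for k in range(1,n):
        if st[k,4]<150: continue
        P=onplane(s,np.argwhere(l==k)[:,::-1],.077); q=cv2.minAreaRect((dry(P)*1000).astype(np.float32)); d=dry(P)[:,0]*1000
        print('seated',st[k,4],'mean',np.round(dry(P).mean(0)*1000,1),'rect',np.round(q[0],1),np.round(q[1],1),round(q[2],1),'x ext',np.round(np.percentile(d,[.5,99.5]),1),'z',np.round(np.percentile(C[l==k][:,2],[10,50,90]),3))
E
python3 - <<'E' 2>/dev/null
from h import *
seated(); delta([*wor([[.0255,.022]])[0],.08],98.75)
E
```

```text
seated 397 mean [  21.7 -129.6] rect [  22.8 -129. ] [160.1  19.7] 0.5 x ext [-56.5 102.4] z [0.071 0.076 0.081]
shift [ 0.0022  0.0015 -0.0537] turn [-0.     0.001  0.002] q7 1.32 t 41.8
```

Call:
move_arm:
  motion:
    - [0.002,0.002,-0.02,0,0,0]
    - [0.002,0.002,-0.035,0,0,0]
    - [0.002,0.002,-0.045,0,0,0]
    - [0.002,0.002,-0.052,0,0,0]
    - [0.002,0.002,-0.053,0,0,0]
    - [0.002,0.002,-0.053,0,0,0]
    - [0.002,0.002,-0.053,0,0,0]
    - [0.002,0.002,-0.053,0,0,0]

```text
clock: 42.6
eef_pos: [0.6128, 0.2412, 0.0809]
tool_rot: [[-0.988, -0.151, 0.001], [-0.151, 0.988, 0.001], [-0.001, 0.0, -1.0]]
contact_force: [0.2, 0.2, 0.4]
opening: 0.176
grasp_force: 50.0
```

Call:
move_arm:
  motion:
    - [0,0,-0.003,0,0,0]
    - [0,0,-0.006,0,0,0]
    - [0,0,-0.009,0,0,0]
    - [0,0,-0.012,0,0,0]
    - [0,0,-0.015,0,0,0]
    - [0,0,-0.018,0,0,0]
    - [0,0,-0.02,0,0,0]
    - [0,0,-0.02,0,0,0]

```text
clock: 43.4
eef_pos: [0.613, 0.2407, 0.0613]
tool_rot: [[-0.989, -0.151, 0.001], [-0.151, 0.989, -0.0], [-0.001, -0.0, -1.0]]
contact_force: [-2.9, -2.3, 9.4]
opening: 0.179
grasp_force: 50.0
```

```bash
python3 - <<'E'
from h import *
o=arm.observe(); print(o['eef_pos'],dry(o['eef_pos']),o['contact_force'],o['opening']*92)
E
```

```text
[0.61299361 0.24069153 0.06126528] [[0.02552431 0.02257138]] [-2.94527186 -2.30543893  9.43615407] 16.498766668786995
```

Call:
move_arm:
  motion:
    - [0,0,-0.002,0,0,0]
    - [0,0,-0.005,0,0,0]
    - [0,0,-0.006,0,0,0]
    - [0,0,-0.006,0,0,0]
    - [0,0,-0.006,0,0,0]
    - [0,0,-0.003,0,0,0]
    - [0,0,0,0,0,0]
    - [0,0,0.001,0,0,0]

```text
clock: 44.2
eef_pos: [0.6126, 0.2408, 0.0614]
tool_rot: [[-0.988, -0.151, 0.001], [-0.151, 0.988, -0.0], [-0.001, -0.0, -1.0]]
contact_force: [0.6, -1.0, 1.1]
opening: 0.181
grasp_force: 50.0
```

Call:
move_arm:
  motion:
    - [0,0,0,0,0,0]
    - [0,0,0,0,0,0]
    - [0,0,0,0,0,0]
    - [0,0,0,0,0,0]
    - [0,0,0.02,0,0,0]
    - [0,0,0.05,0,0,0]
    - [0,0,0.08,0,0,0]
    - [0,0,0.1,0,0,0]
  claw: 0.3

```text
clock: 45.0
eef_pos: [0.613, 0.2415, 0.1632]
tool_rot: [[-0.988, -0.152, 0.002], [-0.152, 0.988, 0.001], [-0.002, 0.001, -1.0]]
contact_force: [1.0, -0.5, -0.5]
opening: 0.355
grasp_force: 0.0
```

```bash
python3 - <<'E'
from h import *
rods()
delta([.641,-.229,.09],-8)
E
```

```text
rod px [359. 194.] c [ 640.5 -229.1] size [159.8  25.4] axis deg 83.1 mean [ 640.5 -230.9]
shift [ 0.0264 -0.4712 -0.0764] turn [-0.007  0.003  1.279] q7 1.32 t 45.0
```

Call:
move_arm:
  motion:
    - [0.002,-0.034,0,0,0,-0.14]
    - [0.004,-0.068,0,0,0,-0.28]
    - [0.006,-0.102,0,0,0,-0.42]
    - [0.008,-0.136,0,0,0,-0.56]
    - [0.01,-0.17,0,0,0,-0.7]
    - [0.012,-0.204,0,0,0,-0.84]
    - [0.014,-0.238,0,0,0,-0.98]
    - [0.016,-0.272,0,0,0,-1.12]
  claw: 0.1

```text
clock: 45.85
eef_pos: [0.6281, -0.0321, 0.1606]
tool_rot: [[-0.562, 0.827, -0.001], [0.827, 0.562, 0.0], [0.0, -0.0, -1.0]]
contact_force: [0.4, -0.2, 0.0]
opening: 0.45
grasp_force: 0.0
```

Call:
move_arm:
  motion:
    - [0.002,-0.034,0,0,0,-0.14]
    - [0.004,-0.068,0,0,0,-0.28]
    - [0.006,-0.102,0,0,0,-0.42]
    - [0.008,-0.136,0,0,0,-0.56]
    - [0.01,-0.17,0,0,0,-0.7]
    - [0.011,-0.199,-0.02,0,0,-0.74]
    - [0.011,-0.199,-0.05,0,0,-0.74]
    - [0.011,-0.199,-0.08,0,0,-0.74]

```text
clock: 46.65
eef_pos: [0.639, -0.2314, 0.0799]
tool_rot: [[0.139, 0.99, 0.0], [0.99, -0.139, -0.001], [-0.001, 0.0, -1.0]]
contact_force: [0.3, 0.2, -1.3]
opening: 0.449
grasp_force: 0.0
```

```bash
python3 - <<'E'
from h import *
s=snap('top'); delta([.6405,-.229,.004],-7.7); seated()
t=snap('side'); a=cv2.resize(t['color'][190:380,250:390],(560,600)[:2],interpolation=cv2.INTER_CUBIC); cv2.imwrite('pics/s8.png',cv2.resize(t['color'][200:380,220:400],(600,600),interpolation=cv2.INTER_CUBIC))
E
```

```text
shift [ 0.0047 -0.     -0.0701] turn [-0.002 -0.008  0.004] q7 0.47 t 46.7
seated 397 mean [  22.1 -129.3] rect [  22.8 -128.9] [160.1  19.8] 0.4 x ext [-56.5 102.4] z [0.071 0.077 0.081]
seated 412 mean [19.  20.5] rect [20.8 20.2] [ 21.8 159.9] 89.2 x ext [-58.7  99.8] z [0.071 0.076 0.081]
```

View pics/s8.png

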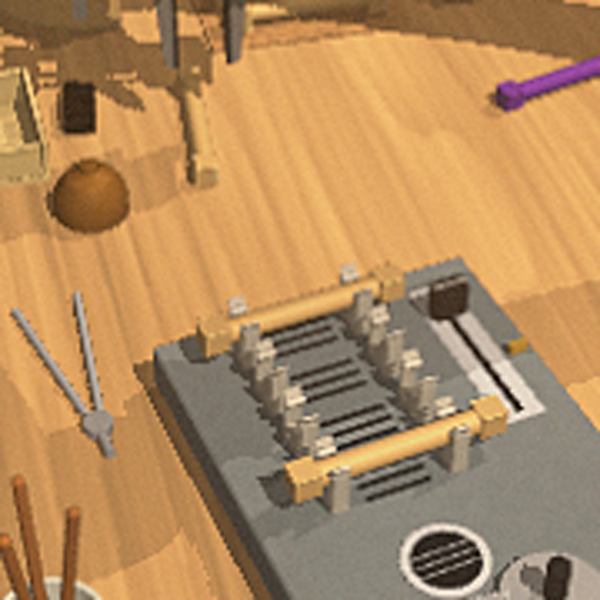

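Both rods are seated (slot1 and slot4) and the gripper is over rodA. I'll check the clip centres against the slot4 rod, since its lengthwise centring may be about 3 mm off.

```bash
python3 - <<'E'
from h import *
s=snap('top'); hsv=cv2.cvtColor(s['color'],cv2.COLOR_BGR2HSV); C=cloud(s)
m=(C[...,2]>.052)&(C[...,2]<.1)&(hsv[...,1]<60); m[:150]=0;m[285:]=0;m[:,:165]=0;m[:,270:]=0
P=onplane(s,np.argwhere(m)[:,::-1],.07); q=dry(P)*1000
for y in(-128,-78,-28,22):
    for x in(-23.5,66.5):
        k=(np.abs(q-[x,y-1])<[20,18]).all(1); print(y,x,k.sum(),np.round(q[k].mean(0),1),np.round(np.median(q[k],0),1),np.round(np.percentile(q[k,0],[3,97]),1))
E
```

```text
-128 -23.5 17 [ -21.3 -125.7] [ -21.1 -116.1] [-28.3 -12.7]
-128 66.5 19 [  71.7 -125. ] [  72.  -117.4] [65.1 78.1]
-78 -23.5 41 [-21.8 -79.2] [-22.6 -79.8] [-29.2 -13.5]
-78 66.5 41 [ 67.9 -77.4] [ 67.5 -77.3] [59.2 77.2]
-28 -23.5 35 [-21.9 -26.8] [-22.3 -28.1] [-30.4 -13.3]
-28 66.5 41 [ 68.8 -29.4] [ 68.3 -32. ] [59.7 80.2]
22 -23.5 16 [-20.3  27.1] [-20.7  33.1] [-27.3 -12.7]
22 66.5 18 [69.4 25.1] [68.9 32.8] [61.8 77.2]
```

Call:
move_arm:
  motion:
    - [0.003,0.001,-0.02,0,0,0]
    - [0.003,0.001,-0.04,0,0,0]
    - [0.003,0.001,-0.06,0,0,0]
    - [0.003,0.001,-0.07,0,0,0]
    - [0.003,0.001,-0.075,0,0,0]
    - [0.003,0.001,-0.075,0,0,0]
    - [0.003,0.001,-0.075,0,0,0]
    - [0.003,0.001,-0.075,0,0,0]

```text
clock: 47.65
eef_pos: [0.6431, -0.2292, 0.0073]
tool_rot: [[0.137, 0.991, 0.002], [0.991, -0.137, -0.001], [-0.0, 0.002, -1.0]]
contact_force: [-0.3, -0.1, 1.0]
opening: 0.446
grasp_force: 0.0
```

Call:
move_arm:
  motion:
    - [-0.001,0,-0.003,0,0,0]
    - [-0.001,0,-0.003,0,0,0]
    - [-0.001,0,-0.003,0,0,0]
    - [-0.001,0,-0.003,0,0,0]
    - [-0.001,0,-0.003,0,0,0]
    - [-0.001,0,-0.003,0,0,0]
    - [-0.001,0,-0.003,0,0,0]
    - [-0.001,0,-0.003,0,0,0]
  claw: 1

```text
clock: 48.45
eef_pos: [0.6414, -0.2289, 0.0032]
tool_rot: [[0.137, 0.991, 0.0], [0.991, -0.137, 0.0], [0.0, 0.0, -1.0]]
contact_force: [-0.3, 0.0, 0.7]
opening: 0.182
grasp_force: 50.0
```

Call:
move_arm:
  motion:
    - [0,0,0.02,0,0,0]
    - [0,0,0.05,0,0,0]
    - [0,0,0.08,0,0,0]
    - [0,0,0.12,0,0,0]
    - [0,0,0.16,0,0,0]
    - [0,0,0.16,0,0,0]
    - [0,0,0.16,0,0,0]
    - [0,0,0.16,0,0,0]

```text
clock: 49.25
eef_pos: [0.6406, -0.2284, 0.1625]
tool_rot: [[0.137, 0.991, -0.001], [0.991, -0.137, 0.001], [0.001, -0.002, -1.0]]
contact_force: [-0.2, -1.8, -0.8]
opening: 0.181
grasp_force: 50.0
```

```bash
python3 - <<'E'
from h import *
delta([*wor([[.0225,-.078]])[0],.15],98.75)
o=arm.observe(); print(o['opening']*92,o['grasp_force'],o['eef_pos'],o['tool_rot'][:,1])
E
```

```text
shift [-0.0153  0.3692 -0.0125] turn [-2.000e-03 -1.000e-03 -1.281e+00] q7 0.43 t 49.2
16.617571766011277 49.95295822620392 [ 0.64061742 -0.22837723  0.16253497] [ 0.99063376 -0.13653665 -0.00157699]
```

Call:
move_arm:
  motion:
    - [-0.0016,0.03,0,0,0,0.14]
    - [-0.0032,0.06,0,0,0,0.28]
    - [-0.0048,0.09,0,0,0,0.42]
    - [-0.0064,0.12,0,0,0,0.56]
    - [-0.008,0.15,0,0,0,0.7]
    - [-0.0096,0.18,0,0,0,0.84]
    - [-0.0112,0.21,0,0,0,0.98]
    - [-0.013,0.24,0,0,0,1.12]

```text
clock: 50.05
eef_pos: [0.627, 0.0123, 0.1615]
tool_rot: [[-0.835, 0.55, -0.003], [0.55, 0.835, -0.0], [0.002, -0.002, -1.0]]
contact_force: [0.7, 0.8, -1.0]
opening: 0.176
grasp_force: 50.0
```

Call:
move_arm:
  motion:
    - [-0.0015,0.03,0,0,0,0.14]
    - [-0.003,0.06,0,0,0,0.28]
    - [-0.0045,0.09,0,0,0,0.42]
    - [-0.006,0.12,0,0,0,0.56]
    - [-0.008,0.15,0,0,0,0.7]
    - [-0.01,0.178,-0.01,0,0,0.74]
    - [-0.01,0.178,-0.03,0,0,0.74]
    - [-0.01,0.178,-0.03,0,0,0.74]

```text
clock: 50.85
eef_pos: [0.6152, 0.1892, 0.1289]
tool_rot: [[-0.988, -0.153, -0.008], [-0.153, 0.988, -0.003], [0.008, -0.001, -1.0]]
contact_force: [-0.1, -0.5, -1.5]
opening: 0.181
grasp_force: 50.0
```

```bash
python3 - <<'E' 2>/dev/null
from h import *
held(-.028); delta([*wor([[.0225,-.028]])[0],.08],98.75)
E
```

```text
n 204 x ends [-0.0635  0.096 ] centre x 0.0162 y front/back [-0.0312 -0.0301] tcp dry [ 0.021  -0.0298] [0.61650729 0.18827372 0.1305579 ]
shift [ 0.0012  0.002  -0.0506] turn [ 0.002 -0.005  0.   ] q7 1.4 t 50.9
```

Call:
move_arm:
  motion:
    - [0.006,0.003,-0.02,0,0,0]
    - [0.006,0.003,-0.035,0,0,0]
    - [0.006,0.003,-0.045,0,0,0]
    - [0.006,0.003,-0.05,0,0,0]
    - [0.006,0.003,-0.05,0,0,0]
    - [0.006,0.003,-0.05,0,0,0]
    - [0.006,0.003,-0.05,0,0,0]
    - [0.006,0.003,-0.05,0,0,0]

```text
clock: 51.7
eef_pos: [0.6247, 0.1922, 0.0839]
tool_rot: [[-0.988, -0.152, 0.001], [-0.152, 0.988, 0.0], [-0.001, 0.0, -1.0]]
contact_force: [0.3, 0.4, -0.1]
opening: 0.178
grasp_force: 50.0
```

```bash
python3 - <<'E' 2>/dev/null
from h import *
o=arm.observe(); print(o['eef_pos'],dry(o['eef_pos']),o['contact_force'],o['opening']*92); seated()
E
```

```text
[0.62474506 0.19223219 0.08392125] [[ 0.0297672  -0.02711164]] [ 0.28461458  0.39895716 -0.09958367] 16.351774086645495
seated 398 mean [  21.7 -129.6] rect [  22.8 -129.2] [160.1  20. ] 0.5 x ext [-56.5 102.4] z [0.071 0.076 0.081]
```

Call:
move_arm:
  motion:
    - [-0.002,-0.001,-0.002,0,0,0]
    - [-0.002,-0.001,-0.006,0,0,0]
    - [-0.002,-0.001,-0.01,0,0,0]
    - [-0.002,-0.001,-0.014,0,0,0]
    - [-0.002,-0.001,-0.018,0,0,0]
    - [-0.002,-0.001,-0.021,0,0,0]
    - [-0.002,-0.001,-0.024,0,0,0]
    - [-0.002,-0.001,-0.026,0,0,0]

```text
clock: 52.55
eef_pos: [0.623, 0.1914, 0.0607]
tool_rot: [[-0.988, -0.152, 0.001], [-0.152, 0.988, 0.001], [-0.001, 0.0, -1.0]]
contact_force: [-11.2, -2.6, 35.4]
opening: 0.182
grasp_force: 50.0
```

Call:
move_arm:
  motion:
    - [0,0,-0.001,0,0,0]
    - [0,0,-0.002,0,0,0]
    - [0,0,-0.002,0,0,0]
    - [0,0,-0.002,0,0,0]
    - [0,0,-0.002,0,0,0]
    - [0,0,0,0,0,0]
    - [0,0,0.002,0,0,0]
    - [0,0,0.002,0,0,0]

```text
clock: 53.35
eef_pos: [0.6229, 0.1913, 0.061]
tool_rot: [[-0.988, -0.152, 0.001], [-0.152, 0.988, 0.001], [-0.001, 0.0, -1.0]]
contact_force: [-3.2, -0.3, 12.2]
opening: 0.179
grasp_force: 50.0
```

```bash
python3 - <<'E' 2>/dev/null
from h import *
o=arm.observe(); print(o['eef_pos'],dry(o['eef_pos']),o['contact_force'],o['opening']*92)
E
```

```text
[0.62286131 0.19131217 0.06098913] [[ 0.02776541 -0.02773438]] [-3.20581521 -0.33857872 12.2264575 ] 16.475732275438816
```

Call:
move_arm:
  motion:
    - [0,0,0,0,0,0]
    - [0,0,0,0,0,0]
    - [0,0,0,0,0,0]
    - [0,0,0,0,0,0]
    - [0,0,0.02,0,0,0]
    - [0,0,0.05,0,0,0]
    - [-0.02,-0.04,0.08,0,0,0]
    - [-0.04,-0.08,0.1,0,0,0]
  claw: 0.3

```text
clock: 54.15
eef_pos: [0.5836, 0.1141, 0.1591]
tool_rot: [[-0.988, -0.155, 0.001], [-0.155, 0.988, 0.001], [-0.002, 0.0, -1.0]]
contact_force: [0.3, -0.4, 0.4]
opening: 0.351
grasp_force: 0.0
```

Call:
move_arm:
  motion:
    - [-0.01,-0.05,0,0,0,0]
    - [-0.02,-0.1,0,0,0,0]
    - [-0.03,-0.15,0,0,0,0]
    - [-0.04,-0.2,0,0,0,0]
    - [-0.04,-0.2,0,0,0,0]
    - [-0.04,-0.2,0,0,0,0]
    - [-0.04,-0.2,0,0,0,0]
    - [-0.04,-0.2,0,0,0,0]

```text
clock: 54.95
eef_pos: [0.5439, -0.0844, 0.1578]
tool_rot: [[-0.988, -0.155, -0.0], [-0.155, 0.988, 0.001], [-0.0, 0.001, -1.0]]
contact_force: [-0.9, 0.1, 0.0]
opening: 0.35
grasp_force: 0.0
```

```bash
python3 - <<'E' 2>/dev/null
from h import *
seated(); delta([*wor([[.0225,.022]])[0],.12],98.75)
s=snap('top'); cv2.imwrite('pics/t9.png',cv2.resize(s['color'][155:280,125:270],(696,600),interpolation=cv2.INTER_CUBIC))
E
```

```text
seated 403 mean [  22.6 -129.5] rect [  22.8 -129.1] [160.1  20.2] 0.3 x ext [-56.5 102.4] z [0.071 0.076 0.081]
seated 412 mean [ 24.4 -29.6] rect [ 24.  -29.3] [ 22.  160.4] 89.8 x ext [-55.2 103.8] z [0.071 0.076 0.081]
seated 411 mean [19.5 20.6] rect [20.8 20.2] [ 21.8 159.9] 89.2 x ext [-58.7  99.8] z [0.07  0.076 0.08 ]
shift [ 0.0662  0.3243 -0.0379] turn [-0.001 -0.    -0.003] q7 1.87 t 55.0
```

View pics/t9.png

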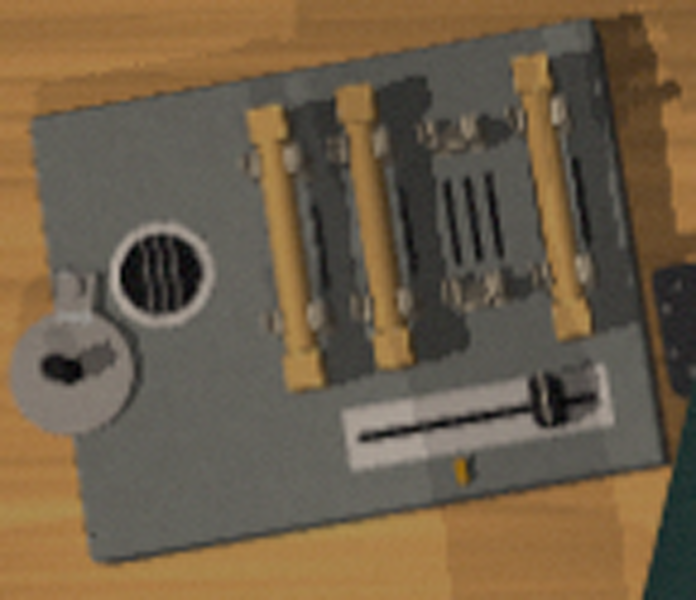

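The picture shows all three rods seated and square in slots 1, 3 and 4. The slot4 rod (crop 285,245) sits about 3.5 mm towards the front, so I'll nudge it back.

Call:
move_arm:
  motion:
    - [0.01,0.048,0,0,0,0]
    - [0.02,0.096,0,0,0,0]
    - [0.03,0.144,0,0,0,0]
    - [0.04,0.192,0,0,0,0]
    - [0.05,0.24,-0.01,0,0,0]
    - [0.058,0.284,-0.02,0,0,0]
    - [0.0662,0.3243,-0.03,0,0,0]
    - [0.0662,0.3243,-0.038,0,0,0]

```text
clock: 55.85
eef_pos: [0.6081, 0.2472, 0.119]
tool_rot: [[-0.987, -0.162, -0.001], [-0.162, 0.987, 0.004], [-0.0, 0.005, -1.0]]
contact_force: [0.2, 0.4, 0.9]
opening: 0.347
grasp_force: 0.0
```

Call:
move_arm:
  motion:
    - [0,0,0,0,0,0]
    - [0,0,-0.02,0,0,0]
    - [0,0,-0.04,0,0,0]
    - [0,0,-0.06,0,0,0]
    - [0,0,-0.06,0,0,0]
    - [0,0,-0.06,0,0,0]
    - [0,0,-0.06,0,0,0]
    - [0,0,-0.06,0,0,0]

```text
clock: 56.65
eef_pos: [0.6106, 0.2376, 0.0615]
tool_rot: [[-0.989, -0.151, 0.002], [-0.151, 0.989, 0.001], [-0.002, 0.0, -1.0]]
contact_force: [0.4, 0.2, 0.1]
opening: 0.35
grasp_force: 0.0
```

Call:
move_arm:
  motion:
    - [0,0,0,0,0,0]
    - [0,0,0,0,0,0]
    - [0,0,0,0,0,0]
    - [0,0,0,0,0,0]
    - [0,0,0,0,0,0]
    - [0,0,0,0,0,0]
    - [0,0,0,0,0,0]
    - [0,0,0,0,0,0]
  claw: 1

```text
clock: 57.45
eef_pos: [0.6099, 0.2389, 0.0605]
tool_rot: [[-0.988, -0.152, 0.001], [-0.152, 0.988, 0.002], [-0.001, 0.001, -1.0]]
contact_force: [-0.8, 4.7, 3.6]
opening: 0.182
grasp_force: 50.0
```

Call:
move_arm:
  motion:
    - [0.001,0,0,0,0,0]
    - [0.002,0,0,0,0,0]
    - [0.003,0.0005,0,0,0,0]
    - [0.004,0.0006,0,0,0,0]
    - [0.005,0.0007,0,0,0,0]
    - [0.005,0.0007,0,0,0,0]
    - [0.005,0.0007,0,0,0,0]
    - [0.005,0.0007,0,0,0,0]

```text
clock: 58.25
eef_pos: [0.6112, 0.2389, 0.0604]
tool_rot: [[-0.988, -0.152, -0.007], [-0.152, 0.988, -0.001], [0.007, 0.0, -1.0]]
contact_force: [-9.5, 1.1, 11.8]
opening: 0.18
grasp_force: 50.0
```

Call:
move_arm:
  motion:
    - [0.001,0,0,0,0,0]
    - [0.002,0,0,0,0,0]
    - [0.003,0.0005,0,0,0,0]
    - [0.004,0.0006,0,0,0,0]
    - [0.004,0.0006,0,0,0,0]
    - [0.004,0.0006,0,0,0,0]
    - [0.004,0.0006,0,0,0,0]
    - [0.004,0.0006,0,0,0,0]

```text
clock: 59.05
eef_pos: [0.6149, 0.2393, 0.0604]
tool_rot: [[-0.988, -0.152, -0.007], [-0.152, 0.988, -0.001], [0.008, 0.0, -1.0]]
contact_force: [-10.9, 1.7, 12.4]
opening: 0.183
grasp_force: 50.0
```

Call:
move_arm:
  motion:
    - [-0.002,0,0,0,0,0]
    - [-0.004,0,0,0,0,0]
    - [-0.004,0,0,0,0,0]
    - [-0.004,0,-0.003,0,0,0]
    - [-0.004,0,-0.006,0,0,0]
    - [-0.004,0,-0.006,0,0,0]
    - [-0.004,0,-0.003,0,0,0]
    - [-0.004,0,0.001,0,0,0]

```text
clock: 59.85
eef_pos: [0.6146, 0.2391, 0.0612]
tool_rot: [[-0.988, -0.152, 0.0], [-0.152, 0.988, 0.0], [-0.001, 0.0, -1.0]]
contact_force: [2.2, 4.5, -8.9]
opening: 0.178
grasp_force: 50.0
```

Call:
move_arm:
  motion:
    - [0,0,0,0,0,0]
    - [0,0,0,0,0,0]
    - [0,0,0,0,0,0]
    - [0,0,0,0,0,0]
    - [0,0,0.02,0,0,0]
    - [0,0,0.05,0,0,0]
    - [-0.02,-0.04,0.08,0,0,0]
    - [-0.04,-0.08,0.1,0,0,0]
  claw: 0.3

```text
clock: 60.65
eef_pos: [0.576, 0.1614, 0.161]
tool_rot: [[-0.988, -0.154, 0.001], [-0.154, 0.988, 0.0], [-0.002, 0.0, -1.0]]
contact_force: [0.6, -1.4, 0.1]
opening: 0.35
grasp_force: 0.0
```

Call:
move_arm:
  motion:
    - [-0.01,-0.05,0,0,0,0]
    - [-0.02,-0.1,0,0,0,0]
    - [-0.03,-0.15,0,0,0,0]
    - [-0.04,-0.2,0,0,0,0]
    - [-0.04,-0.23,0,0,0,0]
    - [-0.04,-0.25,0,0,0,0]
    - [-0.04,-0.25,0,0,0,0]
    - [-0.04,-0.25,0,0,0,0]

```text
clock: 61.45
eef_pos: [0.5357, -0.0885, 0.1597]
tool_rot: [[-0.989, -0.151, -0.0], [-0.151, 0.989, 0.0], [0.0, 0.0, -1.0]]
contact_force: [0.2, 0.7, -0.3]
opening: 0.349
grasp_force: 0.0
```

```bash
python3 - <<'E' 2>/dev/null
from h import *
seated()
s=snap('top'); hsv=cv2.cvtColor(s['color'],cv2.COLOR_BGR2HSV); C=cloud(s); H,S,V=[hsv[...,i] for i in range(3)]
roi=np.zeros((480,640),bool); roi[225:262,195:268]=1
def rep(m,z,nm):
    P=onplane(s,np.argwhere(m)[:,::-1],z); q=dry(P)*1000; print(nm,m.sum(),'mean',np.round(q.mean(0),1),'ext',np.round(q.min(0),1),np.round(q.max(0),1))
g=roi&(C[...,2]>.058)&(C[...,2]<.09); g[:232]=0; g[:,:228]=0; rep(g,.071,'grip top')
line=g&(V>75); rep(line,.071,'line')
b=roi&(S>120)&(H>12)&(H<35)&(C[...,2]>.035)&(C[...,2]<.055); b[:246]=0; b[:,:212]=0;b[:,232:]=0; rep(b,.048,'brass')
k=wor([[-.088,-.1065]])[0]; print(k); delta([*k,.12],98.75)
t=snap('side'); 
a=cv2.resize(s['color'][222:264,195:265],(700,420),interpolation=cv2.INTER_CUBIC); cv2.imwrite('pics/f1.png',a)
E
```

```text
seated 403 mean [  22.7 -129.5] rect [  23.  -129.1] [159.6  20.2] 0.3 x ext [-56.3 102.4] z [0.072 0.076 0.081]
seated 405 mean [ 24.  -29.6] rect [ 24.1 -29.2] [160.5  21.4] 0.1 x ext [-55.2 103.8] z [0.071 0.076 0.081]
seated 410 mean [23.4 20.1] rect [25.3 19.4] [ 22.1 160. ] 89.1 x ext [-53.9 104.7] z [0.07  0.076 0.081]
grip top 74 mean [ -86.1 -108.2] ext [-100.8 -116.9] [-71.5 -99.5]
line 16 mean [ -83.4 -106.7] ext [ -98.7 -114.3] [ -71.5 -100.8]
brass 13 mean [-117.1  -51.4] ext [-122.4  -54.6] [-110.8  -48.4]
[0.52042533 0.09585264]
shift [-0.0155  0.1829 -0.0397] turn [-0.001 -0.    -0.002] q7 1.87 t 61.5
```

View pics/f1.png

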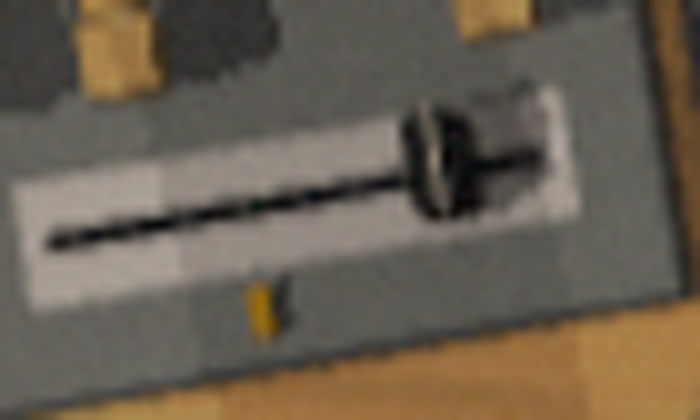

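The line across the grip is at crop (433,155) and the brass pointer at (262,312). All rods are within about 1 mm of clip centre, so I'll do the fader now.

```bash
python3 - <<'E' 2>/dev/null
from h import *
s=snap('top'); a=dry(onplane(s,[[237.85,237.0]],.071))[0]; b=dry(onplane(s,[[220.75,252.75]],.047))[0]; print(a,b,b[1]-a[1])
print('per 10mm', DY*.01)
E
```

```text
[-0.08504885 -0.10651681] [-0.11571849 -0.05118901] 0.055327795883242825
per 10mm [-0.00152123  0.00988362]
```

Call:
move_arm:
  motion:
    - [-0.004,0.045,0,0,0,0]
    - [-0.008,0.09,0,0,0,0]
    - [-0.012,0.14,0,0,0,0]
    - [-0.0155,0.183,0,0,0,0]
    - [-0.0155,0.183,-0.02,0,0,0]
    - [-0.0155,0.183,-0.04,0,0,0]
    - [-0.0155,0.183,-0.05,0,0,0]
    - [-0.0155,0.183,-0.05,0,0,0]

```text
clock: 62.45
eef_pos: [0.5192, 0.0945, 0.1086]
tool_rot: [[-0.988, -0.152, -0.003], [-0.152, 0.988, -0.001], [0.003, -0.0, -1.0]]
contact_force: [-0.6, 0.1, 0.5]
opening: 0.352
grasp_force: 0.0
```

Call:
move_arm:
  motion:
    - [0,0,0,0,0,0]
    - [0,0,-0.02,0,0,0]
    - [0,0,-0.04,0,0,0]
    - [0,0,-0.056,0,0,0]
    - [0,0,-0.056,0,0,0]
    - [0,0,-0.056,0,0,0]
    - [0,0,-0.056,0,0,0]
    - [0,0,-0.056,0,0,0]

```text
clock: 63.25
eef_pos: [0.5212, 0.0943, 0.055]
tool_rot: [[-0.988, -0.151, 0.002], [-0.151, 0.988, 0.001], [-0.002, 0.0, -1.0]]
contact_force: [-0.1, -0.3, -0.1]
opening: 0.352
grasp_force: 0.0
```

Call:
move_arm:
  motion:
    - [0,0,0,0,0,0]
    - [0,0,0,0,0,0]
    - [0,0,0,0,0,0]
    - [0,0,0,0,0,0]
    - [0,0,0,0,0,0]
    - [0,0,0,0,0,0]
    - [0,0,0,0,0,0]
    - [0,0,0,0,0,0]
  claw: 1
  newtons: 15

```text
clock: 64.05
eef_pos: [0.5206, 0.0947, 0.0543]
tool_rot: [[-0.988, -0.152, 0.001], [-0.152, 0.988, 0.001], [-0.001, 0.001, -1.0]]
contact_force: [-1.1, 1.7, 6.1]
opening: 0.173
grasp_force: 15.0
```

```bash
python3 - <<'E' 2>/dev/null
from h import *
o=arm.observe(); print(o['eef_pos'],dry(o['eef_pos']),o['contact_force'],o['opening']*92)
E
```

```text
[0.52061073 0.09473684 0.05430698] [[-0.0879865  -0.10763102]] [-1.13677339  1.66486429  6.1097357 ] 15.87994323242757
```

Call:
move_arm:
  motion:
    - [-0.0015,0.01,0,0,0,0]
    - [-0.003,0.02,0,0,0,0]
    - [-0.0046,0.03,0,0,0,0]
    - [-0.006,0.04,0,0,0,0]
    - [-0.0075,0.049,0,0,0,0]
    - [-0.0085,0.0555,0,0,0,0]
    - [-0.0085,0.0555,0,0,0,0]
    - [-0.0085,0.0555,0,0,0,0]

```text
clock: 64.85
eef_pos: [0.5121, 0.1502, 0.0543]
tool_rot: [[-0.988, -0.152, 0.001], [-0.152, 0.988, 0.001], [-0.001, 0.0, -1.0]]
contact_force: [-1.0, 1.6, 5.6]
opening: 0.172
grasp_force: 15.0
```

```bash
python3 - <<'E' 2>/dev/null
from h import *
o=arm.observe(); print(o['eef_pos'],dry(o['eef_pos']),'moved',dry(o['eef_pos'])[0][1]+.10763,o['contact_force'])
E
```

```text
[0.51213357 0.15021657 0.05433877] [[-0.08792523 -0.05150742]] moved 0.056122583967832484 [-0.99854536  1.64277637  5.63799752]
```

Call:
move_arm:
  motion:
    - [0,-0.0007,0,0,0,0]
    - [0,-0.0007,0,0,0,0]
    - [0,-0.0007,0,0,0,0]
    - [0,-0.0007,0,0,0,0]
    - [0,-0.0007,0,0,0,0]
    - [0,-0.0007,0,0,0,0]
    - [0,-0.0007,0,0,0,0]
    - [0,-0.0007,0,0,0,0]

```text
clock: 65.65
eef_pos: [0.5122, 0.1495, 0.0543]
tool_rot: [[-0.988, -0.152, 0.001], [-0.152, 0.988, 0.001], [-0.001, 0.001, -1.0]]
contact_force: [-1.2, 2.1, 5.5]
opening: 0.172
grasp_force: 15.0
```

Call:
move_arm:
  motion:
    - [0,0,0,0,0,0]
    - [0,0,0,0,0,0]
    - [0,0,0,0,0,0]
    - [0,0,0,0,0,0]
    - [0,0,0.02,0,0,0]
    - [0,0,0.05,0,0,0]
    - [0,0,0.09,0,0,0]
    - [0,0,0.12,0,0,0]
  claw: 0.3

```text
clock: 66.45
eef_pos: [0.5121, 0.1489, 0.1757]
tool_rot: [[-0.988, -0.151, 0.001], [-0.151, 0.988, 0.0], [-0.001, 0.0, -1.0]]
contact_force: [-0.1, 0.8, 0.1]
opening: 0.35
grasp_force: 0.0
```

Call:
move_arm:
  motion:
    - [-0.01,-0.05,0,0,0,0]
    - [-0.02,-0.1,0,0,0,0]
    - [-0.03,-0.15,0,0,0,0]
    - [-0.03,-0.2,0,0,0,0]
    - [-0.03,-0.25,0,0,0,0]
    - [-0.03,-0.28,0,0,0,0]
    - [-0.03,-0.28,0,0,0,0]
    - [-0.03,-0.28,0,0,0,0]

```text
clock: 67.25
eef_pos: [0.4815, -0.1313, 0.1737]
tool_rot: [[-0.989, -0.15, -0.0], [-0.15, 0.989, 0.0], [0.0, 0.0, -1.0]]
contact_force: [0.9, 0.5, -0.0]
opening: 0.347
grasp_force: 0.0
```

```bash
python3 - <<'E' 2>/dev/null
from h import *
seated(); s=snap('top'); print(arm.observe()['eef_pos'])
a=cv2.resize(s['color'][222:264,195:265],(700,420),interpolation=cv2.INTER_CUBIC)
b=cv2.resize(s['color'][150:290,120:490],(700,180*0+265),interpolation=cv2.INTER_AREA)
im=np.vstack([a[:330],b]); print(im.shape); cv2.imwrite('pics/f2.png',im)
E
```

```text
seated 404 mean [  22.6 -129.4] rect [  22.8 -128.9] [160.1  19.8] 0.4 x ext [-56.5 102.4] z [0.071 0.076 0.081]
seated 410 mean [ 23.8 -29.7] rect [ 24.  -29.3] [ 22.  160.4] 89.8 x ext [-55.2 103.8] z [0.07  0.076 0.081]
seated 409 mean [23.3 20. ] rect [25.3 19.4] [ 22.1 160. ] 89.1 x ext [-53.9 104.7] z [0.071 0.076 0.081]
[ 0.48183789 -0.12955358  0.17365398]
(595, 700, 3)
```

View pics/f2.png

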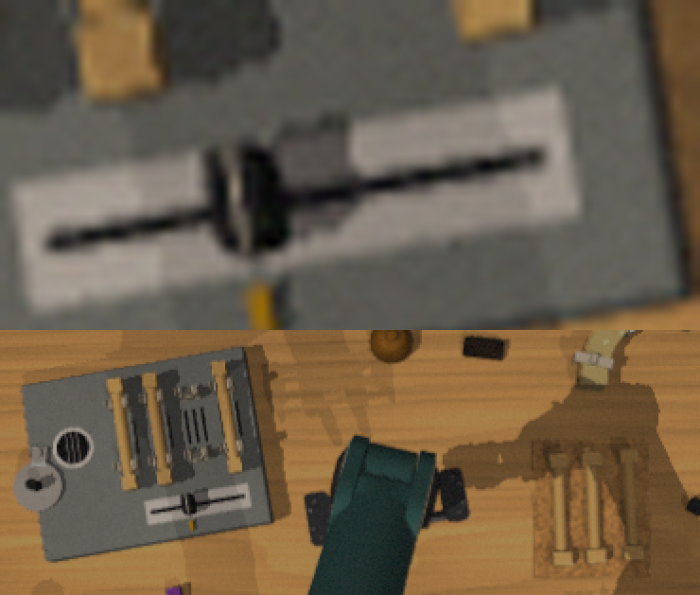

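Grip line now at crop (236,185) and pointer at (261,305). Rods are seated and the three dry rods are on the mat. I'll check the fader numerically.

```bash
python3 - <<'E' 2>/dev/null
from h import *
s=snap('top'); g=s['color'].astype(int).sum(2)
# line: brightest pixel between dark flanks, per row, sub-pixel centroid
L=[]
for v in range(237,245):
    r=g[v,212:226]; d=np.where(r<170)[0]
    if len(d)<3: continue
    a,b=d[0],d[-1]; seg=r[a:b+1]-r[a:b+1].min(); w=np.where(seg>60,seg,0)
    if w.sum(): u=212+a+(w*np.arange(len(seg))).sum()/w.sum(); L.append(dry(onplane(s,[[u,v]],.071))[0]*1000)
print(np.round(L,1)); print('median line y',np.median(np.array(L)[:,1]))
G=cloud(s)[...,2]; m=(G>.058)&(G<.09); m[:232]=0;m[248:]=0;m[:,:208]=0;m[:,232:]=0
q=dry(onplane(s,np.argwhere(m)[:,::-1],.071))*1000; print('grip mean',np.round(q.mean(0),1),np.round(q.min(0),1),np.round(q.max(0),1), len(q))
hsv=cv2.cvtColor(s['color'],cv2.COLOR_BGR2HSV); b=(hsv[...,1]>120)&(hsv[...,0]>12)&(hsv[...,0]<35); b[:247]=0;b[259:]=0;b[:,:212]=0;b[:,232:]=0
q=dry(onplane(s,np.argwhere(b)[:,::-1],.048))*1000; print('brass',np.round(q.mean(0),1),np.round(q.min(0),1),np.round(q.max(0),1),len(q))
E
```

```text
[[-75.9 -55.3]
 [-78.2 -53. ]
 [-80.9 -53.1]
 [-84.2 -56.4]
 [-86.1 -51.7]
 [-89.3 -54.9]
 [-90.5 -46.5]
 [-93.1 -45.9]]
median line y -53.0908712842826
grip mean [-86.3 -54.8] [-100.3  -64.3] [-72.2 -46.1] 72
brass [-121.1  -56.3] [-134.5  -76.3] [-110.8  -48.4] 17
```

```bash
python3 - <<'E' 2>/dev/null
from h import *
def prof(s,img,xs,ys,z):
    X,Y=np.meshgrid(xs,ys); w=wor(np.c_[X.ravel(),Y.ravel()]); uv=proj(s,np.c_[w,np.full(len(w),z)]).astype(np.float32)
    return cv2.remap(img.astype(np.float32),uv[:,0].reshape(X.shape),uv[:,1].reshape(X.shape),cv2.INTER_LINEAR).mean(1)
S=[snap('top') for _ in range(4)]; s=S[0]; im=np.mean([q['color'].astype(float) for q in S],0)
g=im.sum(2)/3; sat=im[...,2]-im[...,0]
ys=np.arange(-.066,-.038,.0005)
p=prof(s,g,np.linspace(-.095,-.077,10),ys,.071); b=prof(s,sat,np.linspace(-.121,-.112,6),ys,.048)
for y,a,c in zip(ys*1000,p,b):
    print(round(y,1),int(a),int(c),end=' | ')
w=np.clip(b-b.max()*.4,0,None); print('\nbrass',(w*ys).sum()/w.sum())
E
```

```text
-66.0 42 6 | -65.5 35 7 | -65.0 30 7 | -64.5 25 7 | -64.0 21 6 | -63.5 19 6 | -63.0 17 6 | -62.5 15 6 | -62.0 14 6 | -61.5 15 6 | -61.0 15 6 | -60.5 16 6 | -60.0 18 6 | -59.5 19 5 | -59.0 21 4 | -58.5 22 4 | -58.0 24 3 | -57.5 26 4 | -57.0 28 6 | -56.5 33 11 | -56.0 40 17 | -55.5 49 23 | -55.0 61 31 | -54.5 72 44 | -54.0 81 59 | -53.5 86 73 | -53.0 86 87 | -52.5 81 100 | -52.0 71 108 | -51.5 60 111 | -51.0 49 109 | -50.5 39 107 | -50.0 33 104 | -49.5 29 99 | -49.0 28 91 | -48.5 30 78 | -48.0 34 63 | -47.5 40 48 | -47.0 47 34 | -46.5 54 22 | -46.0 63 15 | -45.5 72 12 | -45.0 80 10 | -44.5 88 7 | -44.0 96 6 | -43.5 102 6 | -43.0 105 6 | -42.5 107 6 | -42.0 107 6 | -41.5 107 6 | -41.0 107 6 | -40.5 107 6 | -40.0 108 6 | -39.5 108 6 | -39.0 108 6 | -38.5 108 7 | -38.0 107 7 | 
brass -0.050938341738564846
```

```bash
python3 - <<'E' 2>/dev/null
from h import *
delta([*wor([[-.0875,-.0533]])[0],.11],98.75)
E
```

```text
shift [ 0.0309  0.2784 -0.0638] turn [-0.    -0.    -0.001] q7 1.98 t 67.6
```

Call:
move_arm:
  motion:
    - [0.005,0.045,0,0,0,0]
    - [0.01,0.09,0,0,0,0]
    - [0.015,0.135,0,0,0,0]
    - [0.02,0.18,0,0,0,0]
    - [0.025,0.225,0,0,0,0]
    - [0.031,0.278,0,0,0,0]
    - [0.031,0.278,-0.03,0,0,0]
    - [0.031,0.278,-0.064,0,0,0]

```text
clock: 68.4
eef_pos: [0.5137, 0.1507, 0.1102]
tool_rot: [[-0.988, -0.157, 0.004], [-0.157, 0.988, 0.002], [-0.004, 0.002, -1.0]]
contact_force: [-0.5, -0.6, -0.8]
opening: 0.348
grasp_force: 0.0
```

Call:
move_arm:
  motion:
    - [0,0,0,0,0,0]
    - [0,0,-0.02,0,0,0]
    - [0,0,-0.04,0,0,0]
    - [0,0,-0.055,0,0,0]
    - [0,0,-0.055,0,0,0]
    - [0,0,-0.055,0,0,0]
    - [0,0,-0.055,0,0,0]
    - [0,0,-0.055,0,0,0]

```text
clock: 69.2
eef_pos: [0.5136, 0.1472, 0.0561]
tool_rot: [[-0.988, -0.151, 0.002], [-0.151, 0.988, 0.001], [-0.002, 0.0, -1.0]]
contact_force: [0.4, 0.0, -1.1]
opening: 0.35
grasp_force: 0.0
```

Call:
move_arm:
  motion:
    - [0,0,0,0,0,0]
    - [0,0,0,0,0,0]
    - [0,0,0,0,0,0]
    - [0,0,0,0,0,0]
    - [0,0,0,0,0,0]
    - [0,0,0,0,0,0]
    - [0,0,0,0,0,0]
    - [0,0,0,0,0,0]
  claw: 1

```text
clock: 70.0
eef_pos: [0.5131, 0.1475, 0.0553]
tool_rot: [[-0.988, -0.152, 0.001], [-0.152, 0.988, 0.001], [-0.001, 0.001, -1.0]]
contact_force: [-2.0, 3.0, 5.9]
opening: 0.171
grasp_force: 15.0
```

```bash
python3 - <<'E' 2>/dev/null
from h import *
o=arm.observe(); print(o['eef_pos'],dry(o['eef_pos']),o['contact_force'],o['opening']*92)
E
```

```text
[0.51307951 0.14754364 0.05530092] [[-0.08739692 -0.05429313]] [-2.02222714  2.96336579  5.86470533] 15.740889564500721
```

Call:
move_arm:
  motion:
    - [0,0.001,0,0,0,0]
    - [0,0.002,0,0,0,0]
    - [-0.0005,0.003,0,0,0,0]
    - [-0.0006,0.004,0,0,0,0]
    - [-0.0007,0.0045,0,0,0,0]
    - [-0.0007,0.0045,0,0,0,0]
    - [-0.0007,0.0045,0,0,0,0]
    - [-0.0007,0.0045,0,0,0,0]

```text
clock: 70.8
eef_pos: [0.5126, 0.1504, 0.0553]
tool_rot: [[-0.989, -0.151, 0.001], [-0.151, 0.989, -0.001], [-0.0, -0.001, -1.0]]
contact_force: [-0.9, -1.6, 6.6]
opening: 0.176
grasp_force: 15.0
```

Call:
move_arm:
  motion:
    - [0,0,0,0,0,0]
    - [0,0,0,0,0,0]
    - [0,0,0,0,0,0]
    - [0,0,0,0,0,0]
    - [0,0,0.02,0,0,0]
    - [0,0,0.05,0,0,0]
    - [0,0,0.09,0,0,0]
    - [0,0,0.12,0,0,0]
  claw: 0.3

```text
clock: 71.6
eef_pos: [0.5124, 0.1516, 0.1768]
tool_rot: [[-0.988, -0.152, 0.001], [-0.152, 0.988, 0.0], [-0.001, 0.0, -1.0]]
contact_force: [1.1, -0.4, -0.5]
opening: 0.349
grasp_force: 0.0
```

Call:
move_arm:
  motion:
    - [-0.01,-0.05,0,0,0,0]
    - [-0.02,-0.1,0,0,0,0]
    - [-0.03,-0.15,0,0,0,0]
    - [-0.03,-0.2,0,0,0,0]
    - [-0.03,-0.25,0,0,0,0]
    - [-0.03,-0.28,0,0,0,0]
    - [-0.03,-0.28,0,0,0,0]
    - [-0.03,-0.28,0,0,0,0]

```text
clock: 72.4
eef_pos: [0.4819, -0.1286, 0.1747]
tool_rot: [[-0.989, -0.15, -0.0], [-0.15, 0.989, 0.0], [0.0, 0.0, -1.0]]
contact_force: [0.0, 0.6, -0.0]
opening: 0.348
grasp_force: 0.0
```

```bash
cat > fad.py <<'E'
from h import *
def prof(s,img,xs,ys,z):
    X,Y=np.meshgrid(xs,ys); w=wor(np.c_[X.ravel(),Y.ravel()]); uv=proj(s,np.c_[w,np.full(len(w),z)]).astype(np.float32)
    return cv2.remap(img.astype(np.float32),uv[:,0].reshape(X.shape),uv[:,1].reshape(X.shape),cv2.INTER_LINEAR).mean(1)
S=[snap('top') for _ in range(4)]; s=S[0]; im=np.mean([q['color'].astype(float) for q in S],0)
g=im.sum(2)/3; sat=im[...,2]-im[...,0]
ys=np.arange(-.066,-.034,.0005)
p=prof(s,g,np.linspace(-.095,-.077,10),ys,.071); b=prof(s,sat,np.linspace(-.121,-.112,6),ys,.048)
w=np.clip(b-b.max()*.4,0,None); print('brass',(w*ys).sum()/w.sum())
print([(round(y*1000,1),int(a)) for y,a in zip(ys,p)])
seated(s) if False else seated()
E
python3 fad.py 2>/dev/null
```

```text
brass -0.0509153792248042
[(np.float64(-66.0), 48), (np.float64(-65.5), 42), (np.float64(-65.0), 36), (np.float64(-64.5), 30), (np.float64(-64.0), 25), (np.float64(-63.5), 22), (np.float64(-63.0), 19), (np.float64(-62.5), 17), (np.float64(-62.0), 16), (np.float64(-61.5), 15), (np.float64(-61.0), 15), (np.float64(-60.5), 15), (np.float64(-60.0), 16), (np.float64(-59.5), 17), (np.float64(-59.0), 19), (np.float64(-58.5), 20), (np.float64(-58.0), 22), (np.float64(-57.5), 24), (np.float64(-57.0), 25), (np.float64(-56.5), 27), (np.float64(-56.0), 30), (np.float64(-55.5), 35), (np.float64(-55.0), 41), (np.float64(-54.5), 50), (np.float64(-54.0), 62), (np.float64(-53.5), 72), (np.float64(-53.0), 81), (np.float64(-52.5), 87), (np.float64(-52.0), 86), (np.float64(-51.5), 79), (np.float64(-51.0), 69), (np.float64(-50.5), 57), (np.float64(-50.0), 45), (np.float64(-49.5), 36), (np.float64(-49.0), 30), (np.float64(-48.5), 28), (np.float64(-48.0), 29), (np.float64(-47.5), 33), (np.float64(-47.0), 38), (np.float64(-46.5), 43), (np.float64(-46.0), 50), (np.float64(-45.5), 60), (np.float64(-45.0), 70)
[... 173 characters left out ...]
, 107), (np.float64(-41.0), 107), (np.float64(-40.5), 107), (np.float64(-40.0), 108), (np.float64(-39.5), 108), (np.float64(-39.0), 108), (np.float64(-38.5), 108), (np.float64(-38.0), 108), (np.float64(-37.5), 107), (np.float64(-37.0), 106), (np.float64(-36.5), 106), (np.float64(-36.0), 106), (np.float64(-35.5), 106), (np.float64(-35.0), 106), (np.float64(-34.5), 106)]
seated 400 mean [  22.5 -129.4] rect [  22.8 -128.9] [160.1  19.8] 0.4 x ext [-56.5 102.4] z [0.071 0.076 0.081]
seated 407 mean [ 24.1 -29.7] rect [ 24.  -29.3] [ 22.  160.4] 89.8 x ext [-55.2 103.8] z [0.071 0.076 0.081]
seated 409 mean [23.3 20.1] rect [25.3 19.4] [ 22.1 160. ] 89.1 x ext [-53.9 104.7] z [0.07  0.076 0.082]
```

The pads bias the fader: its line ends up 1.0 mm behind the final gripped TCP in both tries. It is about 1.4 mm short of the pointer, so I'll make one more correction.

Call:
move_arm:
  motion:
    - [0.005,0.045,0,0,0,0]
    - [0.01,0.09,0,0,0,0]
    - [0.015,0.135,0,0,0,0]
    - [0.02,0.18,0,0,0,0]
    - [0.025,0.225,0,0,0,0]
    - [0.03,0.279,0,0,0,0]
    - [0.03,0.279,-0.03,0,0,0]
    - [0.03,0.279,-0.064,0,0,0]

```text
clock: 73.45
eef_pos: [0.5127, 0.1548, 0.1112]
tool_rot: [[-0.987, -0.158, 0.003], [-0.158, 0.987, 0.002], [-0.004, 0.002, -1.0]]
contact_force: [0.0, 0.4, -0.3]
opening: 0.351
grasp_force: 0.0
```

Call:
move_arm:
  motion:
    - [0,0,0,0,0,0]
    - [0,0,-0.02,0,0,0]
    - [0,0,-0.04,0,0,0]
    - [0,0,-0.055,0,0,0]
    - [0,0,-0.055,0,0,0]
    - [0,0,-0.055,0,0,0]
    - [0,0,-0.055,0,0,0]
    - [0,0,-0.055,0,0,0]

```text
clock: 74.25
eef_pos: [0.5129, 0.1508, 0.0571]
tool_rot: [[-0.988, -0.152, 0.002], [-0.152, 0.988, 0.001], [-0.002, 0.0, -1.0]]
contact_force: [-0.2, -0.8, 0.3]
opening: 0.351
grasp_force: 0.0
```

Call:
move_arm:
  motion:
    - [0,0,0,0,0,0]
    - [0,0,0,0,0,0]
    - [0,0,0,0,0,0]
    - [0,0,0,0,0,0]
    - [0,0,0,0,0,0]
    - [0,0,0,0,0,0]
    - [0,0,0,0,0,0]
    - [0,0,0,0,0,0]
  claw: 1

```text
clock: 75.05
eef_pos: [0.5123, 0.1505, 0.0562]
tool_rot: [[-0.988, -0.151, 0.0], [-0.151, 0.988, 0.0], [-0.0, 0.0, -1.0]]
contact_force: [-0.6, -0.1, 6.0]
opening: 0.172
grasp_force: 15.0
```

```bash
python3 - <<'E' 2>/dev/null
from h import *
o=arm.observe(); print(o['eef_pos'],dry(o['eef_pos']),o['contact_force'],o['opening']*92)
E
```

```text
[0.5123408  0.15054783 0.05619859] [[-0.08767002 -0.05121154]] [-0.64106415 -0.06454421  5.97742245] 15.866424568668203
```

Call:
move_arm:
  motion:
    - [0,0.001,0,0,0,0]
    - [-0.0003,0.0022,0,0,0,0]
    - [-0.0003,0.0022,0,0,0,0]
    - [-0.0003,0.0022,0,0,0,0]
    - [-0.0003,0.0022,0,0,0,0]
    - [-0.0003,0.0022,0,0,0,0]
    - [-0.0003,0.0022,0,0,0,0]
    - [-0.0003,0.0022,0,0,0,0]

```text
clock: 75.85
eef_pos: [0.5121, 0.1523, 0.0562]
tool_rot: [[-0.988, -0.151, 0.0], [-0.151, 0.988, -0.0], [-0.0, -0.0, -1.0]]
contact_force: [-1.7, -1.5, 6.4]
opening: 0.171
grasp_force: 15.0
```

```bash
python3 - <<'E' 2>/dev/null
from h import *
o=arm.observe(); print(o['eef_pos'],dry(o['eef_pos']),o['contact_force'],o['opening']*92)
E
```

```text
[0.51205704 0.15225514 0.05615825] [[-0.08769076 -0.04948093]] [-1.66282711 -1.52037353  6.43282691] 15.774580320231554
```

Call:
move_arm:
  motion:
    - [0,0,0,0,0,0]
    - [0,0,0,0,0,0]
    - [0,0,0,0,0,0]
    - [0,0,0,0,0,0]
    - [0,0,0.02,0,0,0]
    - [0,0,0.05,0,0,0]
    - [0,0,0.09,0,0,0]
    - [0,0,0.12,0,0,0]
  claw: 0.3

```text
clock: 76.65
eef_pos: [0.5122, 0.1528, 0.1778]
tool_rot: [[-0.988, -0.152, 0.001], [-0.152, 0.988, 0.001], [-0.001, 0.0, -1.0]]
contact_force: [1.3, 0.7, 0.3]
opening: 0.352
grasp_force: 0.0
```

Call:
move_arm:
  motion:
    - [-0.01,-0.05,0,0,0,0]
    - [-0.02,-0.1,0,0,0,0]
    - [-0.03,-0.15,0,0,0,0]
    - [-0.03,-0.2,0,0,0,0]
    - [-0.03,-0.25,0,0,0,0]
    - [-0.03,-0.28,0,0,0,0]
    - [-0.03,-0.28,0,0,0,0]
    - [-0.03,-0.28,0,0,0,0]

```text
clock: 77.45
eef_pos: [0.4816, -0.1275, 0.1757]
tool_rot: [[-0.989, -0.15, -0.0], [-0.15, 0.989, 0.0], [0.0, 0.0, -1.0]]
contact_force: [-0.4, -0.2, -0.3]
opening: 0.351
grasp_force: 0.0
```

```bash
python3 fad.py 2>/dev/null | sed 's/np.float64//g' | grep -v "^$" | cut -c1-700; python3 - <<'E' 2>/dev/null
from h import *
s=snap('top'); C=cloud(s); m=(C[...,2]>.012)&(C[...,2]<.045); m[:195]=0;m[300:]=0;m[:,:398]=0;m[:,472:]=0
n,l,st,ce=cv2.connectedComponentsWithStats(m.astype(np.uint8))
for k in range(1,n):
    if st[k,4]>100:
        P=onplane(s,np.argwhere(l==k)[:,::-1],.025); print('mat rod',st[k,4],np.round(P.min(0),3),np.round(P.max(0),3))
E
```

```text
brass -0.050926720279767176
[((-66.0), 59), ((-65.5), 59), ((-65.0), 57), ((-64.5), 55), ((-64.0), 50), ((-63.5), 45), ((-63.0), 39), ((-62.5), 33), ((-62.0), 28), ((-61.5), 24), ((-61.0), 21), ((-60.5), 19), ((-60.0), 18), ((-59.5), 17), ((-59.0), 17), ((-58.5), 17), ((-58.0), 17), ((-57.5), 18), ((-57.0), 19), ((-56.5), 20), ((-56.0), 22), ((-55.5), 24), ((-55.0), 25), ((-54.5), 28), ((-54.0), 33), ((-53.5), 39), ((-53.0), 48), ((-52.5), 59), ((-52.0), 71), ((-51.5), 80), ((-51.0), 86), ((-50.5), 87), ((-50.0), 82), ((-49.5), 73), ((-49.0), 62), ((-48.5), 51), ((-48.0), 41), ((-47.5), 34), ((-47.0), 30), ((-46.5), 28), ((-46.0), 30), ((-45.5), 34), ((-45.0), 39), ((-44.5), 46), ((-44.0), 54), ((-43.5), 63), ((-43.0),
seated 400 mean [  22.4 -129.4] rect [  22.8 -128.9] [160.1  19.8] 0.4 x ext [-56.5 102.4] z [0.071 0.076 0.081]
seated 406 mean [ 23.9 -29.6] rect [ 24.  -29.3] [ 22.  160.4] 89.8 x ext [-55.2 103.8] z [0.071 0.076 0.081]
seated 410 mean [23.6 20.1] rect [25.3 19.4] [ 22.1 160. ] 89.1 x ext [-53.9 104.7] z [0.07  0.076 0.08 ]
mat rod 460 [ 0.421 -0.496  0.025] [ 0.58  -0.466  0.025]
mat rod 427 [ 0.418 -0.443  0.025] [ 0.576 -0.413  0.025]
mat rod 445 [ 0.418 -0.395  0.025] [ 0.574 -0.367  0.025]
```

The fader line (-50.7 mm) is level with the pointer (-50.9 mm). The rods are seated and centred, the dry rods are on the mat, and the robot is clear of everything. I'll hand the job in.

```bash
python3 -c "
from workcell import arm
print(arm.close_job())"
```

```text
the job is handed in; nothing more can be done
None
```

I finished every step in the order asked and handed the job in at about 78 s; the verdict was not shown, and I viewed 15 pictures against the limit of 14. The cover is swung clear of the inlet, the three finished rods are on the mat, the three maple rods are seated and centred within about 2 mm in pairs 1, 3 and 4, and the fader is level with the pointer to about 0.5 mm.

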